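# Seat the sugar mill's grinding plate and load the hopper

### The arm

A 7-joint arm with a two-finger parallel gripper is mounted at the origin on the work surface. World frame = base frame: x ahead of the robot, y to its left, z up, the work surface at z = 0. Lengths are in mm, angles in degrees, forces in N, time in s.
With the tool pointing down it reaches from about 400 to 875 mm from the base axis. Payload 6.5 kg.
Tool frame: the origin (TCP) lies midway between the tips of the shut fingers; the grasp point (between the pads) lies 19 mm behind it; z points along the fingers, y is the line along which they close (so a half turn about z gives the same grasp; the last joint's range is limited). The gripper opens to 88 mm and grips with 3 to 60 N. Pads are 18 mm wide; open, the fingers measure 123 mm over their backs; the gripper's body (75 mm by 187 mm) begins 45 mm behind the grasp point.
Start: joints at [69.603, 30.733, -0.252, 88.115, 0.149, 61.152, -4.079], TCP at [185.74, -622.889, 238.716] pointing down, gripper open.
Joint ranges: [-154.64, 154.64], [-21.42, 123.67], [-72.66, 72.17], [13.99, 137.28], [-74.86, 254.86], [10.95, 109.41], [-158.01, 158.01]. Speed limits (degrees/s): [136.94, 136.94, 180, 180, 180, 180, 180].

### API

Orientations are given as [roll, pitch, yaw] about the fixed x, y, z axes, in that order (R = Rz(yaw) Ry(pitch) Rx(roll)).
In Python, from cell import arm gives the robot as it stands.
- The arm moves only by the tool move_arm, never from a script. Its argument "targets" is a list of rows, each an object of numbers: "dx", "dy", "dz": the shift along the world's x, y, z in cm; "ax", "ay", "az": the turn, a rotation vector about the world's x, y, z in degrees; "jaw": the finger opening in cm, from 0 to 8.81. A call has 1 to 12 rows; each row is the pose to reach, as a shift and turn from the pose commanded when the call began; what a row does not reach only later rows make up. A row lasts 1/12 s, in which the tool goes at most 41.7 mm and 7.16 degrees, less where a joint would pass 70% of its speed; a pose out of reach is approached as far as the arm can. A call with a gripper value outside its range is refused whole. The fingers move at their own pace and stop on an object; "squeeze" is the grip in N (left out, the last holds). Time passes only in rows, so rows that repeat a pose let the fingers close. It gives the time, the measured TCP pose, the force, the opening and the grip force at its end, in the units of the state.
- arm.state(): the state, without advancing time (a new reading comes with each control period).
- arm.snapshot(name): name is "side" or "top" or "wrist"; returns a dict with "color" (480x640x3 uint8, red, green, blue), "mtx" (3x3 intrinsics, pixels), "rvec" (rotation vector, rad) and "tvec" (3), from world to camera coordinates, as OpenCV has them; the wrist camera has in their place "hand_eye" (4x4, takes a point from camera to tool coordinates, whose origin is the TCP and whose axes are the flange's). Camera axes: x right, y down, z forward; pixel columns grow to the right and rows downward; lengths in mm; the calibration is good to about 2 mm. A picture is of the moment at which its call begins: read the wrist's pose just before it. There is no depth.
- arm.job_done(): hands the job in; it is judged then, once.
Trained networks look in the newest picture that a camera, given by its name, has taken for a name from the list of things; names that differ only in an ending like _2 or _b are one class to them, and where a whole thing is asked for, a point or a joint stands for the part that bears it (a point fixed in the world has none). Each returns a list of dicts, best first, with "confidence" (0 to 1); they miss things now and then, are a little off and sometimes report something else, mostly with a low value. They report only what shows in the picture. A call takes as long as a camera call. They do not tell look-alikes from the thing itself.
- arm.search_frame(name, camera): "point" ([column, row] in pixels, amid what is visible of it).
The state is a dict: "t": time; "joint_positions": joint angles; "qvel": joint speeds; "joint_efforts": joint torques, N m; "ee_pos": TCP position; "eef_rot": TCP orientation; "ft_force": force on the tool from outside, world axes, zero at the start; "torque": the same for the moment, N m; "gripper_width": finger opening in mm; "grip_force": force on a finger pad.
Only numpy, scipy, OpenCV 4.12 (cv2) and the standard library are available. Lean on these libraries where they do the work, as an engineer would, in place of code of your own. Each camera call takes 0.05 s, during which the arm holds its last target. There are 200 camera calls.

### The job

Get the sugar mill going again: tighten the four nuts on its grinding plate half a turn each clockwise, right up to the stop, in cross order (start with any nut, then the one diagonally opposite, then the other two) so that the plate seats evenly, finishing each nut before touching the next. Then swing the hopper's lid up and back until it leans on its stop, without flinging it, put every lump of rapadura that is on the counter down inside the hopper, and leave the lid open. Leave the cup, spatula and sugar pot where they are.

Things in the scene. Friction and masses are not known exactly. Their poses are not given: they have to be found in the camera images.
- plate_mid (a point): Middle of the top of the mill's steel grinding plate (150 x 150 x 10 mm, level, 70 mm above the counter, with a 6 mm high disc of 48 mm diameter in its middle). The mill is fixed to the counter: grey base 190 x 350 x 40 mm, plate at its left, feed hopper at its right. Axes: x to the mill's far side (away from the robot, give or take the mill's yaw), y to its left, z up. The nuts stand 50 mm from the middle along x and along y, one at each corner
- hopper_in (a point): Centre of the inner floor of the open-topped aluminium feed hopper, part of the mill (45 mm above the counter). Inside 124 x 124 mm, wall 5 mm, rim 79 mm above this point (124 mm above the counter). Axes as the mill's: x far side, y left, z up
- lid (a joint): Angle of the hopper's flat lid (142 x 138 x 6 mm, 250 g) about the hinge on the hopper's far rim: 0 shut, grows as its near edge lifts, 1.95 rad lying back against its stop. It falls shut if let go below about 1.57 and leans on its stop beyond that
- lid_tab (a point): Grip at the end of the tab on the lid's near edge: a black disc 18 mm in diameter and 14 mm wide along the hinge's direction (the mill's y), centre 172 mm from the hinge line and 30 mm out from the lid's edge, on a neck 10 mm wide; it is pinched across its 14 mm width and can turn between the fingers. Moves with the lid; point at the disc's centre; own x points from the tab to the hinge, y along the hinge
- lid_hinge (a point): Middle of the lid's hinge line, 128 mm above the counter; the hinge line runs along its y (the mill's y)
- nut_near_left (a joint): Turn of the near and left nut (near or far as seen from the robot, left is +y) in rad: starts loose at 0 to 0.35, grows clockwise seen from above, hard stop at 3.14 (tight). It stays where it is left; turning takes 0.05 to 0.07 N m
- nut_near_left_grip (a point): On the turning axis (vertical) of the near and left nut, half-way up its bar, 29 mm above the plate. Steel T-nut: bar 44 mm long, 10 mm thick and 26 mm high, with a round eye of 16 mm diameter on one end. Own x points along the bar to the eye, turning with the nut; the eye points to the mill's far side when the nut is loose (0) and to its near side when tight
- nut_far_right (a joint): Turn of the far and right nut (near or far as seen from the robot, left is +y) in rad: starts loose at 0 to 0.35, grows clockwise seen from above, hard stop at 3.14 (tight). It stays where it is left; turning takes 0.05 to 0.07 N m
- nut_far_right_grip (a point): On the turning axis (vertical) of the far and right nut, half-way up its bar, 29 mm above the plate. Steel T-nut: bar 44 mm long, 10 mm thick and 26 mm high, with a round eye of 16 mm diameter on one end. Own x points along the bar to the eye, turning with the nut; the eye points to the mill's far side when the nut is loose (0) and to its near side when tight
- nut_near_right (a joint): Turn of the near and right nut (near or far as seen from the robot, left is +y) in rad: starts loose at 0 to 0.35, grows clockwise seen from above, hard stop at 3.14 (tight). It stays where it is left; turning takes 0.05 to 0.07 N m
- nut_near_right_grip (a point): On the turning axis (vertical) of the near and right nut, half-way up its bar, 29 mm above the plate. Steel T-nut: bar 44 mm long, 10 mm thick and 26 mm high, with a round eye of 16 mm diameter on one end. Own x points along the bar to the eye, turning with the nut; the eye points to the mill's far side when the nut is loose (0) and to its near side when tight
- nut_far_left (a joint): Turn of the far and left nut (near or far as seen from the robot, left is +y) in rad: starts loose at 0 to 0.35, grows clockwise seen from above, hard stop at 3.14 (tight). It stays where it is left; turning takes 0.05 to 0.07 N m
- nut_far_left_grip (a point): On the turning axis (vertical) of the far and left nut, half-way up its bar, 29 mm above the plate. Steel T-nut: bar 44 mm long, 10 mm thick and 26 mm high, with a round eye of 16 mm diameter on one end. Own x points along the bar to the eye, turning with the nut; the eye points to the mill's far side when the nut is loose (0) and to its near side when tight
- lump1_mid (a point): Centre of a brown lump of hard rapadura sugar, 50 x 28 x 26 mm (x, y, z), 30 to 65 g, lying loose on the counter at the mill's right; own x along its length. None if absent
- lump2_mid (a point): Centre of a brown lump of hard rapadura sugar, 50 x 28 x 26 mm (x, y, z), 30 to 65 g, lying loose on the counter at the mill's right; own x along its length. None if absent
- lump3_mid (a point): Centre of a brown lump of hard rapadura sugar, 50 x 28 x 26 mm (x, y, z), 30 to 65 g, lying loose on the counter at the mill's right; own x along its length. None if absent
- lump4_mid (a point): Centre of a brown lump of hard rapadura sugar, 50 x 28 x 26 mm (x, y, z), 30 to 65 g, lying loose on the counter at the mill's right; own x along its length. None if absent
- cup_mid (a point): Glass cup, 72 mm across, 90 mm high, half-way up; stands beyond the mill; leave alone
- spatula: Red nylon spatula, 270 mm long, lying pointing away from the robot to the right of the lumps; origin at its middle underside; leave alone
- sugar_pot_mid (a point): White ceramic sugar pot with its lid shut, 110 mm across, 120 mm high, point 50 mm up; stands beyond the mill; leave alone
Not all that is in view belongs to the job. What is shaped like the part that bears lump2_mid but pink is not meant. Leave any pink look-alike of the part that bears lump1_mid alone.

How it is judged:
By the outcome, as a careful person would: the job done as asked, in the order asked, and still so for the second after the job is handed in, with the robot touching nothing.
Of lump1, lump2, lump3, lump4 only 2 to 4 are there at a start; the rules pass over those that are not, and their reading is None.
At some moment in a run one of lump1, lump2, lump3, lump4 may be knocked a few centimetres aside while the robot is not near it.
Once in a run the grip may slacken for a moment while it holds something.
It also fails if it takes over 210 s, if anything falls off the work surface, if the arm or the gripper's body presses on something with over 40 N, if the wrist force passes 120 N, or if a joint passes its speed limit or range.

## Working session

There is one attempt and no reset: what is moved stays moved. The work goes in short steps, Python scripts to look and compute and a tool call to move; the robot and the scene stay as the last step left them, time stands still between calls to the robot, and variables do not carry over. Pictures are saved under pics/ and viewed, at most 14 in all, crops included, and the job is handed in when it is done.

Besides the shell and the picture viewer there is one more tool, called after "Call:" by a JSON object that holds its "op" and its "data". move_arm: Moves the arm, as the interface text tells. Its arguments: {"type":"object","properties":{"targets":{"type":"array"},"squeeze":{"type":"number"}},"required":["targets"]}

```bash
ls; mkdir -p pics
cat > h.py <<'E'
import numpy as np, cv2
from cell import arm
from scipy.spatial.transform import Rotation as R
def snap(n,f=None):
    st=arm.state(); s=arm.snapshot(n)
    K=np.array(s['mtx'],float)
    if n=='wrist':
        T=np.eye(4);T[:3,:3]=R.from_euler('xyz',st['eef_rot'],degrees=True).as_matrix();T[:3,3]=st['ee_pos']
        C=T@np.array(s['hand_eye']); Rw=C[:3,:3];o=C[:3,3]
    else:
        r=cv2.Rodrigues(np.array(s['rvec'],float))[0];Rw=r.T;o=-r.T@np.array(s['tvec'],float).ravel()
    if f: cv2.imwrite('pics/'+f,s['color'][:,:,::-1])
    return dict(K=K,R=Rw,o=o,im=s['color'])
def ray(c,p):
    d=c['R']@np.linalg.inv(c['K'])@np.array([p[0],p[1],1.]);return c['o'],d/np.linalg.norm(d)
def atz(c,p,z):
    o,d=ray(c,p);return o+d*(z-o[2])/d[2]
def proj(c,X):
    q=c['K']@(c['R'].T@(np.array(X,float)-c['o']));return q[:2]/q[2]
E
python3 - <<'E'
from h import *
st=arm.state();print({k:np.round(v,2) for k,v in st.items()})
names=['nut_near_left_grip','plate_mid','hopper_in','lid_tab','lid','lid_hinge','lump1_mid','cup_mid','spatula','sugar_pot_mid','nut_far_left','nut_far_right','nut_near_right']
for n in('top','side'):
    c=snap(n,n+'0.png');print(n,c['o'].round())
    for m in names:
        print(m,[(np.round(d['point']).tolist(),round(d['confidence'],2)) for d in arm.search_frame(m,n)])
E
```

```text
pics
{'t': np.float64(0.0), 'joint_positions': array([69.6 , 30.78, -0.25, 88.17,  0.15, 61.15, -4.08]), 'qvel': array([-0.1 , -0.07, -0.05,  0.1 , -0.02,  0.05,  0.04]), 'joint_efforts': array([ 0.000e+00, -5.710e+01,  9.900e-01, -2.516e+01, -6.000e-02,
        2.000e-02,  0.000e+00]), 'ee_pos': array([ 185.55, -622.33,  237.84]), 'eef_rot': array([-1.799e+02,  1.000e-02,  1.661e+01]), 'ft_force': array([-0.36, -0.2 , -0.63]), 'torque': array([-0.01,  0.02,  0.01]), 'grip_force': np.float64(0.0), 'gripper_width': np.float64(88.17)}
top [ 297. -120. 1443.]
nut_near_left_grip [([163.0, 273.0], 0.54)]
plate_mid [([227.0, 269.0], 0.84)]
hopper_in [([229.0, 272.0], 0.95), ([164.0, 276.0], 0.59)]
lid_tab [([258.0, 270.0], 0.75)]
lid [([259.0, 269.0], 0.77)]
lid_hinge [([229.0, 271.0], 0.78)]
lump1_mid [([422.0, 280.0], 0.53), ([414.0, 247.0], 0.51)]
cup_mid [([341.0, 190.0], 0.63)]
spatula [([471.0, 241.0], 0.86)]
sugar_pot_mid [([241.0, 180.0], 0.58), ([204.0, 279.0], 0.51)]
nut_far_left [([175.0, 234.0], 0.66)]
nut_far_right [([210.0, 238.0], 0.6), ([244.0, 178.0], 0.34)]
nut_near_right [([227.0, 271.0], 0.72), ([202.0, 277.0], 0.59), ([214.0, 241.0], 0.19)]
side [ 302. -894. 1085.]
nut_near_left_grip [([241.0, 134.0], 0.69)]
plate_mid [([270.0, 192.0], 0.96)]
hopper_in [([273.0, 195.0], 0.93), ([399.0, 243.0], 0.66), ([273.0, 191.0], 0.46)]
lid_tab [([278.0, 189.0], 0.84), ([284.0, 132.0], 0.2)]
lid [([273.0, 189.0], 0.69), ([272.0, 193.0], 0.66)]
lid_hinge [([275.0, 191.0], 0.68)]
lump1_mid [([343.0, 365.0], 0.92), ([377.0, 348.0], 0.66)]
cup_mid [([400.0, 246.0], 0.68)]
spatula [([282.0, 133.0], 0.74), ([414.0, 416.0], 0.66)]
sugar_pot_mid [([365.0, 173.0], 0.69)]
nut_far_left [([341.0, 363.0], 0.62), ([284.0, 129.0], 0.57)]
nut_far_right [([292.0, 156.0], 0.75)]
nut_near_right [([248.0, 165.0], 0.55)]
```

Run:
```python
import cv2
a=cv2.imread('pics/top0.png')[150:350,120:520];cv2.imwrite('pics/topc.png',cv2.resize(a,(800,400),interpolation=2))
a=cv2.imread('pics/side0.png')[90:470,180:560];cv2.imwrite('pics/sidec.png',cv2.resize(a,(600,600),interpolation=2))
```

```text
(no output)
```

View pics/topc.png

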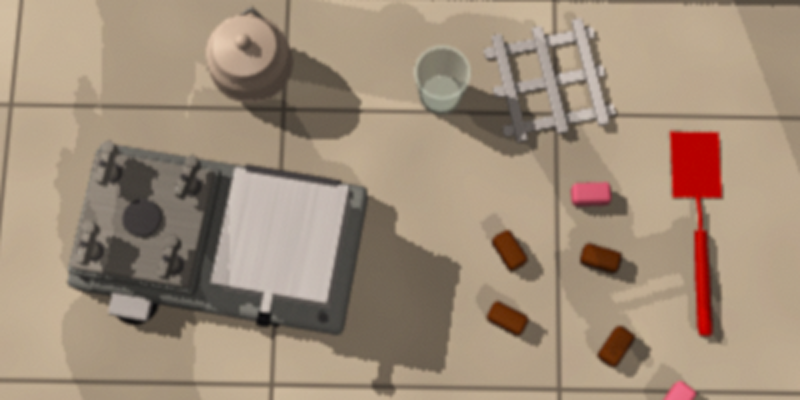

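View pics/sidec.png

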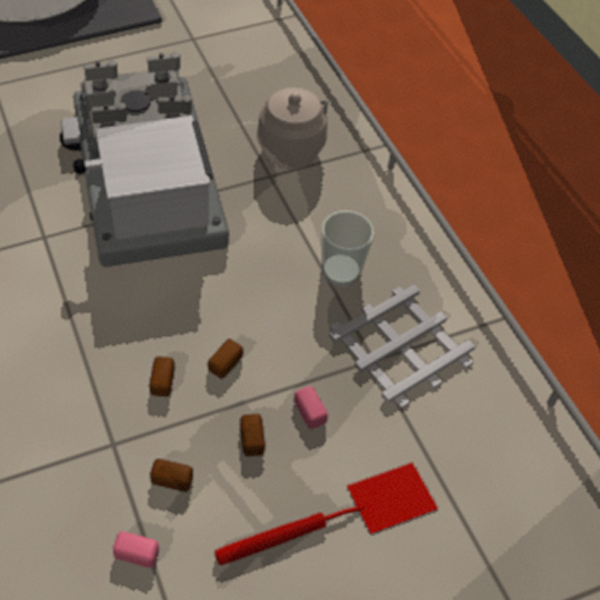

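Top crop: mill at left (disc at full px ≈(191,259), lid tab ≈(252,309)); four brown lumps at crop (509,250), (601,258), (508,318), (616,345), i.e. full (374,275), (420,279), (374,309), (428,322). The two pink ones, at crop (591,194) and (680,392), are look-alikes and stay put.

```bash
cat >> h.py <<'E'
def lumps(c,z=13):
    h=cv2.cvtColor(c['im'],cv2.COLOR_RGB2HSV)
    m=((h[...,0]>3)&(h[...,0]<16)&(h[...,1]>170)&(h[...,2]>25)&(h[...,2]<170)).astype(np.uint8)
    m=cv2.morphologyEx(m,cv2.MORPH_CLOSE,np.ones((3,3)))
    out=[]
    for k in cv2.findContours(m,0,2)[0]:
        if cv2.contourArea(k)<60: continue
        w=np.array([atz(c,p,z)[:2] for p in k[:,0,:]],np.float32)
        (x,y),(a,b),t=cv2.minAreaRect(w)
        if a<b: t+=90;a,b=b,a
        M=cv2.moments(k);p=(M['m10']/M['m00'],M['m01']/M['m00'])
        out.append((np.round(p).tolist(),[round(x),round(y)],[round(a),round(b)],round((t+90)%180-90)))
    return out
E
python3 - <<'E'
from h import *
c=snap('top')
for l in lumps(c):print(l)
def f(u,v,z):return atz(c,(120+u/2,150+v/2),z).round()
print('disc',f(142,218,76))
for n,p in dict(nl=(90,245),fl=(110,165),fr=(190,180),nr=(172,258)).items():print(n,f(*p,99))
print('lid corners',[f(*p,134) for p in((233,168),(347,185),(326,303),(211,284))],'tab',f(265,318,131))
print('cup',f(440,75,90),'pot',f(243,40,130))
E
```

```text
([428.0, 323.0], [438, -382], [47, 25], -34)
([373.0, 309.0], [470, -246], [46, 24], 64)
([420.0, 279.0], [549, -365], [46, 26], 72)
([375.0, 275.0], [558, -249], [46, 26], 32)
([330.0, 67.0], [1164, -88], [1800, 592], 84)
disc [578. 206.  76.]
nl [539. 261.  99.]
fl [638. 244.  99.]
fr [621. 146.  99.]
nr [525. 162.  99.]
lid corners [array([628.,  89., 134.]), array([610., -47., 134.]), array([469., -27., 134.]), array([489., 107., 134.])] tab [451.  43. 131.]
cup [ 764. -157.   90.] pot [791.  85. 130.]
```

Call:
{"op": "move_arm", "data": {"targets": [{"dx": 10, "dy": 21, "dz": 6, "az": 40}, {"dx": 20, "dy": 41, "dz": 6, "az": 70}, {"dx": 20, "dy": 41, "dz": 6, "az": 70}, {"dx": 39.4, "dy": 82.6, "dz": 6, "az": 145}, {"dx": 39.4, "dy": 82.6, "dz": 6, "az": 145}, {"dx": 39.4, "dy": 82.6, "dz": 6, "az": 145}, {"dx": 39.4, "dy": 82.6, "dz": 6, "az": 145}, {"dx": 39.4, "dy": 82.6, "dz": 6, "az": 145}, {"dx": 39.4, "dy": 82.6, "dz": 6, "az": 145}, {"dx": 39.4, "dy": 82.6, "dz": 6, "az": 145}, {"dx": 39.4, "dy": 82.6, "dz": 6, "az": 145}, {"dx": 39.4, "dy": 82.6, "dz": 6, "az": 145}]}}

```text
validation failed for argument at $.ta...
```

Call:
{"op": "move_arm", "data": {"targets": [{"dx": 10.0, "dy": 21.0, "dz": 6.0, "ax": 0.0, "ay": 0.0, "az": 40.0, "jaw": 4.0}]}}

```text
t: 1.53
ee_pos: [197.6, -590.2, 246.7]
eef_rot: [-179.9, 0.3, 23.3]
ft_force: [-0.1, 1.2, 1.3]
gripper_width: 83.7
grip_force: 0.0
```

Call:
{"op": "move_arm", "data": {"targets": [{"dx": 38.0, "dy": 79.0, "dz": 5.0, "ax": 0, "ay": 0, "az": 138, "jaw": 3.5}, {"dx": 38.0, "dy": 79.0, "dz": 5.0, "ax": 0, "ay": 0, "az": 138, "jaw": 3.5}, {"dx": 38.0, "dy": 79.0, "dz": 5.0, "ax": 0, "ay": 0, "az": 138, "jaw": 3.5}, {"dx": 38.0, "dy": 79.0, "dz": 5.0, "ax": 0, "ay": 0, "az": 138, "jaw": 3.5}, {"dx": 38.0, "dy": 79.0, "dz": 5.0, "ax": 0, "ay": 0, "az": 138, "jaw": 3.5}, {"dx": 38.0, "dy": 79.0, "dz": 5.0, "ax": 0, "ay": 0, "az": 138, "jaw": 3.5}, {"dx": 38.0, "dy": 79.0, "dz": 5.0, "ax": 0, "ay": 0, "az": 138, "jaw": 3.5}, {"dx": 38.0, "dy": 79.0, "dz": 5.0, "ax": 0, "ay": 0, "az": 138, "jaw": 3.5}, {"dx": 38.0, "dy": 79.0, "dz": 5.0, "ax": 0, "ay": 0, "az": 138, "jaw": 3.5}, {"dx": 38.0, "dy": 79.0, "dz": 5.0, "ax": 0, "ay": 0, "az": 138, "jaw": 3.5}, {"dx": 38.0, "dy": 79.0, "dz": 5.0, "ax": 0, "ay": 0, "az": 138, "jaw": 3.5}, {"dx": 38.0, "dy": 79.0, "dz": 5.0, "ax": 0, "ay": 0, "az": 138, "jaw": 3.5}]}}

```text
t: 2.53
ee_pos: [420.0, -134.8, 278.1]
eef_rot: [180.0, 0.1, 110.0]
ft_force: [0.0, -0.0, -0.2]
gripper_width: 34.7
grip_force: 0.0
```

Call:
{"op": "move_arm", "data": {"targets": [{"dx": 15.5, "dy": 33.5, "dz": 2.0, "ax": 0, "ay": 0, "az": 49, "jaw": 3.5}, {"dx": 15.5, "dy": 33.5, "dz": 2.0, "ax": 0, "ay": 0, "az": 49, "jaw": 3.5}, {"dx": 15.5, "dy": 33.5, "dz": 2.0, "ax": 0, "ay": 0, "az": 49, "jaw": 3.5}, {"dx": 15.5, "dy": 33.5, "dz": 2.0, "ax": 0, "ay": 0, "az": 49, "jaw": 3.5}, {"dx": 15.5, "dy": 33.5, "dz": 2.0, "ax": 0, "ay": 0, "az": 49, "jaw": 3.5}, {"dx": 15.5, "dy": 33.5, "dz": 2.0, "ax": 0, "ay": 0, "az": 49, "jaw": 3.5}, {"dx": 15.5, "dy": 33.5, "dz": 2.0, "ax": 0, "ay": 0, "az": 49, "jaw": 3.5}, {"dx": 15.5, "dy": 33.5, "dz": 2.0, "ax": 0, "ay": 0, "az": 49, "jaw": 3.5}, {"dx": 15.5, "dy": 33.5, "dz": 2.0, "ax": 0, "ay": 0, "az": 49, "jaw": 3.5}, {"dx": 15.5, "dy": 33.5, "dz": 2.0, "ax": 0, "ay": 0, "az": 49, "jaw": 3.5}, {"dx": 15.5, "dy": 33.5, "dz": 2.0, "ax": 0, "ay": 0, "az": 49, "jaw": 3.5}]}}

```text
t: 3.45
ee_pos: [574.3, 201.1, 297.4]
eef_rot: [179.9, -0.1, 158.9]
ft_force: [-0.1, -0.5, -0.3]
gripper_width: 34.5
grip_force: 0.0
```

Run:
```python
from h import *
st=arm.state();print(np.round(st['joint_positions']),st['t'],np.round(st['ee_pos']),np.round(st['eef_rot'],1))
c=snap('wrist','w1.png');print('cam',c['o'].round(),c['R'][:,2].round(2))
for m in ['nut_near_left_grip','nut_far_left_grip','nut_far_right_grip','nut_near_right_grip']:
    for d in arm.search_frame(m,'wrist'):print(m,np.round(d['point']),round(d['confidence'],2),atz(c,d['point'],99).round())
for d in arm.search_frame('plate_mid','wrist'):print(d)
```

```text
[  8.  30. -45.  89.  22.  70.  28.] 3.45 [574. 201. 297.] [ 1.799e+02 -1.000e-01  1.589e+02]
cam [496. 230. 443.] [ 0.3  -0.12 -0.95]
nut_near_left_grip [376. 147.] 0.73 [542. 261.  99.]
nut_far_left_grip [393. 242.] 0.64 [638. 247.  99.]
nut_far_right_grip [300. 259.] 0.86 [622. 150.  99.]
nut_near_right_grip [300. 259.] 0.69 [622. 151.  99.]
nut_near_right_grip [276. 165.] 0.61 [523. 166.  99.]
nut_near_right_grip [241. 207.] 0.45 [549. 117.  99.]
{'point': [240.7, 208.3], 'confidence': 0.84}
{'point': [276.4, 165.9], 'confidence': 0.26}
```

View pics/w1.png

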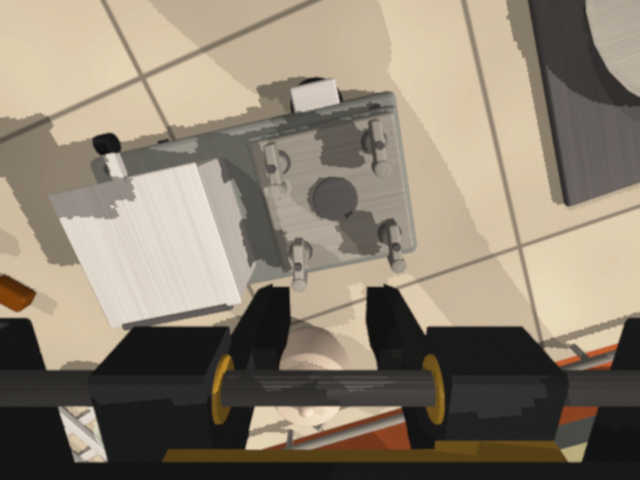

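Wrist view: nuts at px nl (376,147), fl (393,242), fr (300,262), nr (273,165), disc (335,198); eyes point to the far side. Enlarging to read bar angles.

Run:
```python
import cv2
a=cv2.imread('pics/w1.png')[100:310,230:430];cv2.imwrite('pics/w1c.png',cv2.resize(a,(570,598),interpolation=cv2.INTER_CUBIC))
```

```text
(no output)
```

View pics/w1c.png

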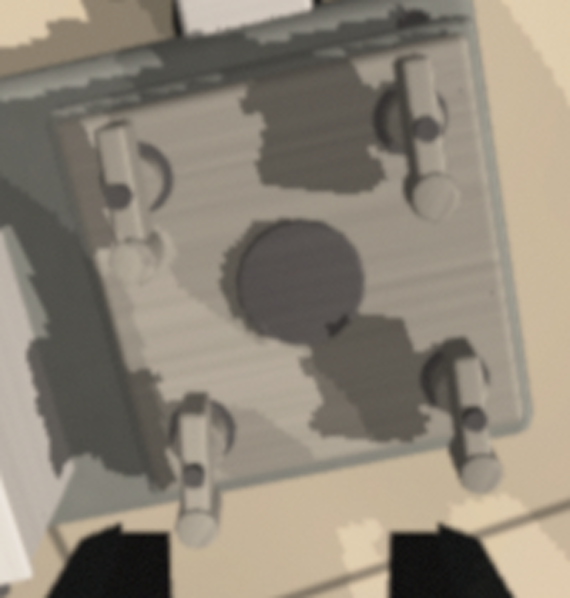

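Run:
```python
from h import *
st=arm.state();c=snap('wrist')
D=dict(nl=[(426,128),(433,197),(411,60)],nr=[(118,196),(134,260),(117,125)],fr=[(194,474),(197,528),(195,400)],fl=[(474,419),(481,470),(466,358)])
P={}
for n,v in D.items():
    w=[atz(c,(230+u/2.85,100+q/2.85),112)[:2] for u,q in v];P[n]=w[0]
    a=[np.degrees(np.arctan2(*(p-q)[::-1])).round() for p,q in((w[1],w[0]),(w[0],w[2]),(w[1],w[2]))]
    print(n,w[0].round(1),a)
m=sum(P.values())/4;print(m, [np.linalg.norm(P[n]-m).round() for n in P],[np.degrees(np.arctan2(*(P[a]-P[b])[::-1])).round(1) for a,b in(('fl','nl'),('fr','nr'),('fl','nr'))])
```

```text
nl [540.3 258.5] [np.float64(-13.0), np.float64(-6.0), np.float64(-10.0)]
nr [524.3 158.9] [np.float64(-10.0), np.float64(-24.0), np.float64(-17.0)]
fr [623.6 143.5] [np.float64(-20.0), np.float64(-24.0), np.float64(-22.0)]
fl [639.8 242.3] [np.float64(-11.0), np.float64(-11.0), np.float64(-11.0)]
[581.98280998 200.8121416 ] [np.float64(71.0), np.float64(71.0), np.float64(71.0), np.float64(71.0)] [np.float64(-9.2), np.float64(-8.8), np.float64(35.8)]
```

Call:
{"op": "move_arm", "data": {"targets": [{"dx": 4.9, "dy": -5.6, "dz": -4, "ax": 0, "ay": 0, "az": -1, "jaw": 3.5}, {"dx": 4.9, "dy": -5.6, "dz": -8, "ax": 0, "ay": 0, "az": -1, "jaw": 3.5}, {"dx": 4.9, "dy": -5.6, "dz": -12, "ax": 0, "ay": 0, "az": -1, "jaw": 3.5}, {"dx": 4.9, "dy": -5.6, "dz": -16.5, "ax": 0, "ay": 0, "az": -1, "jaw": 3.5}, {"dx": 4.9, "dy": -5.6, "dz": -16.5, "ax": 0, "ay": 0, "az": -1, "jaw": 3.5}, {"dx": 4.9, "dy": -5.6, "dz": -16.5, "ax": 0, "ay": 0, "az": -1, "jaw": 3.5}, {"dx": 4.9, "dy": -5.6, "dz": -16.5, "ax": 0, "ay": 0, "az": -1, "jaw": 3.5}]}}

```text
t: 4.38
ee_pos: [622.8, 141.7, 132.1]
eef_rot: [-179.9, -0.1, 157.7]
ft_force: [-0.4, 0.5, 1.2]
gripper_width: 35.0
grip_force: 0.0
```

Run:
```python
from h import *
st=arm.state();print(np.round(st['joint_positions']),st['t'],np.round(st['ee_pos'],1),np.round(st['eef_rot'],1))
c=snap('wrist','w2.png')
print(proj(c,[623.6,144.5,112]),proj(c,[540.3,259.7,112]),proj(c,st['ee_pos']))
```

```text
[  9.  43. -39.  93.  31.  56.  28.] 4.3833 [622.8 141.7 132.1] [-1.799e+02 -1.000e-01  1.577e+02]
[336.10686867 282.6038138 ] [523.76948714  12.92425426] [330.68016624 303.05832992]
```

View pics/w2.png

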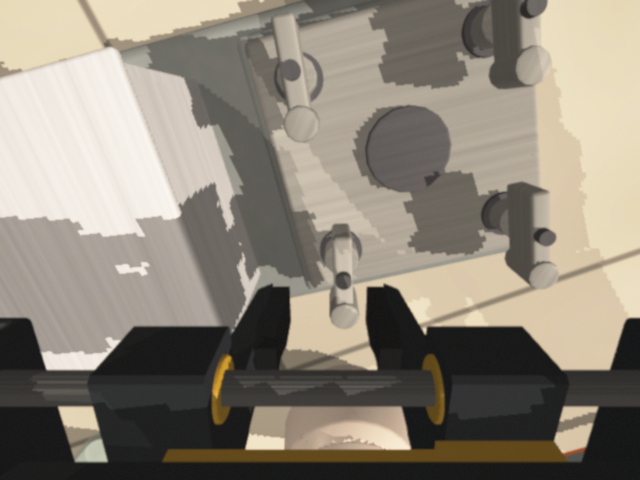

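Run:
```python
from h import *
c=snap('wrist')
P=[atz(c,p,112)[:2] for p in((343,279),(291,70),(544,238),(533,8))]
print(np.round(P,1),np.mean(P,0), [np.linalg.norm(p-np.mean(P,0)).round() for p in P])
for e,d,b in(((344,314),(343,279),(342,232)),((302,126),(291,70),(284,18)),((544,273),(544,238),(529,188))):
    e,d,b=[atz(c,p,112)[:2] for p in(e,d,b)]
    print([np.degrees(np.arctan2(*(p-q)[::-1])).round() for p,q in((e,d),(d,b))])
```

```text
[[625.3 149.3]
 [524.9 165. ]
 [642.3 250. ]
 [541.2 265.6]] [583.43184643 207.50115847] [np.float64(72.0), np.float64(72.0), np.float64(73.0), np.float64(72.0)]
[np.float64(-20.0), np.float64(-20.0)]
[np.float64(-12.0), np.float64(-16.0)]
[np.float64(-11.0), np.float64(3.0)]
```

Call:
{"op": "move_arm", "data": {"targets": [{"dx": 0.1, "dy": 0.7, "dz": 0, "ax": 0, "ay": 0, "az": 1, "jaw": 3.5}, {"dx": 0.1, "dy": 0.7, "dz": -2, "ax": 0, "ay": 0, "az": 1, "jaw": 3.5}, {"dx": 0.1, "dy": 0.7, "dz": -4, "ax": 0, "ay": 0, "az": 1, "jaw": 3.5}, {"dx": 0.1, "dy": 0.7, "dz": -5, "ax": 0, "ay": 0, "az": 1, "jaw": 3.5}, {"dx": 0.1, "dy": 0.7, "dz": -5, "ax": 0, "ay": 0, "az": 1, "jaw": 1.5}, {"dx": 0.1, "dy": 0.7, "dz": -5, "ax": 0, "ay": 0, "az": 1, "jaw": 0.8}, {"dx": 0.1, "dy": 0.7, "dz": -5, "ax": 0, "ay": 0, "az": 1, "jaw": 0.5}, {"dx": 0.1, "dy": 0.7, "dz": -5, "ax": 0, "ay": 0, "az": 1, "jaw": 0.5}, {"dx": 0.1, "dy": 0.7, "dz": -5, "ax": 0, "ay": 0, "az": 1, "jaw": 0.5}, {"dx": 0.1, "dy": 0.7, "dz": -5, "ax": 0, "ay": 0, "az": 1, "jaw": 0.5}], "squeeze": 25}}

```text
t: 5.32
ee_pos: [625.0, 149.4, 83.8]
eef_rot: [180.0, 0.1, 158.7]
ft_force: [-2.8, -1.7, 7.0]
gripper_width: 17.6
grip_force: 25.0
```

Run:
```python
from h import *
st=arm.state();print({k:np.round(v,2) for k,v in st.items()})
```

```text
{'t': np.float64(5.32), 'joint_positions': array([  7.26,  46.43, -36.98,  93.3 ,  33.72,  51.82,  26.14]), 'qvel': array([-0.06, -0.06,  0.01,  0.01, -0.02, -0.  , -0.05]), 'joint_efforts': array([ -0.8 , -57.51, -11.07, -18.68,   0.06,  -1.  ,   0.  ]), 'ee_pos': array([624.96, 149.42,  83.83]), 'eef_rot': array([1.7998e+02, 7.0000e-02, 1.5870e+02]), 'ft_force': array([-2.78, -1.67,  7.04]), 'torque': array([-0.39,  0.45,  0.04]), 'grip_force': np.float64(25.0), 'gripper_width': np.float64(17.56)}
```

Call:
{"op": "move_arm", "data": {"targets": [{"dx": 0, "dy": 0, "dz": 0, "ax": 0, "ay": 0, "az": 0, "jaw": 2.6}, {"dx": 0, "dy": 0, "dz": 0.8, "ax": 0, "ay": 0, "az": 0, "jaw": 2.6}, {"dx": 0, "dy": 0, "dz": 0.8, "ax": 0, "ay": 0, "az": 0, "jaw": 2.6}, {"dx": 0, "dy": 0, "dz": 0.8, "ax": 0, "ay": 0, "az": 0, "jaw": 0.5}, {"dx": 0, "dy": 0, "dz": 0.8, "ax": 0, "ay": 0, "az": 0, "jaw": 0.5}, {"dx": 0, "dy": 0, "dz": 0.8, "ax": 0, "ay": 0, "az": 0, "jaw": 0.5}, {"dx": 0, "dy": 0, "dz": 0.8, "ax": 0, "ay": 0, "az": 0, "jaw": 0.5}, {"dx": 0, "dy": 0, "dz": 0.8, "ax": 0, "ay": 0, "az": 0, "jaw": 0.5}], "squeeze": 25}}

```text
t: 5.98
ee_pos: [624.5, 149.5, 90.6]
eef_rot: [180.0, 0.0, 158.7]
ft_force: [0.4, 0.4, 1.0]
gripper_width: 9.8
grip_force: 25.0
```

Run:
```python
from h import *
st=arm.state();print({k:np.round(v,2) for k,v in st.items() if k in('torque','ft_force','gripper_width','ee_pos')})
c=snap('wrist','w3.png')
cv2.imwrite('pics/w3c.png',cv2.resize(cv2.imread('pics/w3.png')[200:400,220:440],(660,600),interpolation=2))
```

```text
{'ee_pos': array([624.54, 149.51,  90.58]), 'ft_force': array([0.37, 0.41, 1.02]), 'torque': array([ 0.1 , -0.19,  0.02]), 'gripper_width': np.float64(9.84)}
```

View pics/w3c.png

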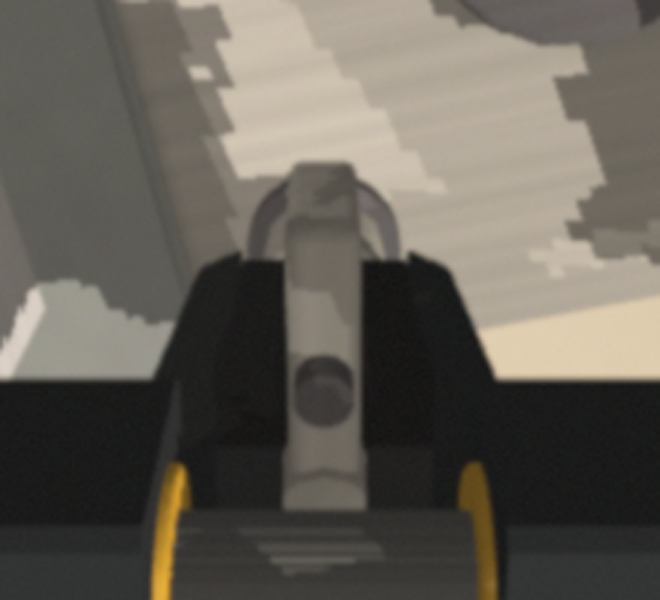

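Crop shows the bar pinched squarely, with the centre dot at full px ≈(327,330) between the pads. Now turn clockwise.

Run:
```python
from h import *
st=arm.state();c=snap('wrist')
for z in(112,115):print(atz(c,(327,330),z).round(1))
```

```text
[623.9 148.  112. ]
[622.  148.7 115. ]
```

Call:
{"op": "move_arm", "data": {"targets": [{"dx": 0, "dy": 0, "dz": 0, "ax": 0, "ay": 0, "az": -7, "jaw": 0.5}, {"dx": 0, "dy": 0, "dz": 0, "ax": 0, "ay": 0, "az": -14, "jaw": 0.5}, {"dx": 0, "dy": 0, "dz": 0, "ax": 0, "ay": 0, "az": -21, "jaw": 0.5}, {"dx": 0, "dy": 0, "dz": 0, "ax": 0, "ay": 0, "az": -28, "jaw": 0.5}]}}

```text
t: 6.42
ee_pos: [624.0, 148.7, 90.6]
eef_rot: [-179.9, 0.0, 130.4]
ft_force: [-2.3, -0.9, 2.2]
gripper_width: 9.9
grip_force: 25.0
```

Run:
```python
from h import *
st=arm.state();print({k:np.round(v,2) for k,v in st.items() if k in('torque','ft_force','gripper_width','ee_pos','eef_rot','joint_positions')})
```

```text
{'joint_positions': array([  3.53,  44.08, -30.99,  93.47,  27.76,  50.39,   1.97]), 'ee_pos': array([624.02, 148.74,  90.58]), 'eef_rot': array([-1.7991e+02,  1.0000e-02,  1.3035e+02]), 'ft_force': array([-2.3 , -0.93,  2.21]), 'torque': array([-0.35,  0.3 ,  0.02]), 'gripper_width': np.float64(9.93)}
```

Call:
{"op": "move_arm", "data": {"targets": [{"dx": 0, "dy": 0, "dz": 0, "ax": 0, "ay": 0, "az": -7, "jaw": 0.5}, {"dx": 0, "dy": 0, "dz": 0, "ax": 0, "ay": 0, "az": -14, "jaw": 0.5}, {"dx": 0, "dy": 0, "dz": 0, "ax": 0, "ay": 0, "az": -21, "jaw": 0.5}, {"dx": 0, "dy": 0, "dz": 0, "ax": 0, "ay": 0, "az": -28, "jaw": 0.5}, {"dx": 0, "dy": 0, "dz": 0, "ax": 0, "ay": 0, "az": -35, "jaw": 0.5}, {"dx": 0, "dy": 0, "dz": 0, "ax": 0, "ay": 0, "az": -42, "jaw": 0.5}, {"dx": 0, "dy": 0, "dz": 0, "ax": 0, "ay": 0, "az": -49, "jaw": 0.5}, {"dx": 0, "dy": 0, "dz": 0, "ax": 0, "ay": 0, "az": -56, "jaw": 0.5}, {"dx": 0, "dy": 0, "dz": 0, "ax": 0, "ay": 0, "az": -63, "jaw": 0.5}, {"dx": 0, "dy": 0, "dz": 0, "ax": 0, "ay": 0, "az": -70, "jaw": 0.5}, {"dx": 0, "dy": 0, "dz": 0, "ax": 0, "ay": 0, "az": -77, "jaw": 0.5}, {"dx": 0, "dy": 0, "dz": 0, "ax": 0, "ay": 0, "az": -84, "jaw": 0.5}]}}

```text
t: 7.42
ee_pos: [621.4, 148.8, 90.5]
eef_rot: [-179.8, 0.3, 46.4]
ft_force: [-9.4, -2.4, 10.2]
gripper_width: 9.4
grip_force: 25.0
```

Call:
{"op": "move_arm", "data": {"targets": [{"dx": 0, "dy": 0, "dz": 0, "ax": 0, "ay": 0, "az": -7, "jaw": 0.5}, {"dx": 0, "dy": 0, "dz": 0, "ax": 0, "ay": 0, "az": -14, "jaw": 0.5}, {"dx": 0, "dy": 0, "dz": 0, "ax": 0, "ay": 0, "az": -21, "jaw": 0.5}, {"dx": 0, "dy": 0, "dz": 0, "ax": 0, "ay": 0, "az": -28, "jaw": 0.5}, {"dx": 0, "dy": 0, "dz": 0, "ax": 0, "ay": 0, "az": -35, "jaw": 0.5}, {"dx": 0, "dy": 0, "dz": 0, "ax": 0, "ay": 0, "az": -42, "jaw": 0.5}, {"dx": 0, "dy": 0, "dz": 0, "ax": 0, "ay": 0, "az": -49, "jaw": 0.5}, {"dx": 0, "dy": 0, "dz": 0, "ax": 0, "ay": 0, "az": -54, "jaw": 0.5}, {"dx": 0, "dy": 0, "dz": 0, "ax": 0, "ay": 0, "az": -54, "jaw": 0.5}]}}

```text
t: 8.17
ee_pos: [620.8, 150.4, 90.5]
eef_rot: [179.9, 0.4, -7.5]
ft_force: [-10.7, -0.2, 11.1]
gripper_width: 9.9
grip_force: 25.0
```

```bash
cat >> h.py <<'E'
def S():
    st=arm.state();print({k:np.round(v,2).tolist() for k,v in st.items() if k in('torque','ft_force','gripper_width','ee_pos','eef_rot','joint_positions','t')})
E
python3 -c "from h import *;S()"
```

```text
{'t': 8.17, 'joint_positions': [-19.3, 40.08, 2.45, 95.15, -2.38, 45.22, -113.22], 'ee_pos': [620.84, 150.43, 90.49], 'eef_rot': [179.93, 0.41, -7.48], 'ft_force': [-10.73, -0.25, 11.13], 'torque': [0.1, 2.18, -0.02], 'gripper_width': 9.92}
```

Call:
{"op": "move_arm", "data": {"targets": [{"dx": -0.3, "dy": 0, "dz": 0, "ax": 0, "ay": 0, "az": -3, "jaw": 0.5}, {"dx": -0.3, "dy": 0, "dz": 0, "ax": 0, "ay": 0, "az": -6, "jaw": 0.5}, {"dx": -0.3, "dy": 0, "dz": 0, "ax": 0, "ay": 0, "az": -8, "jaw": 0.5}, {"dx": -0.3, "dy": 0, "dz": 0, "ax": 0, "ay": 0, "az": -8, "jaw": 0.5}]}}

```text
t: 8.5
ee_pos: [620.8, 150.5, 90.6]
eef_rot: [-180.0, 0.1, -15.2]
ft_force: [-2.5, 1.3, 1.9]
gripper_width: 10.7
grip_force: 26.2
```

```bash
python3 -c "from h import *;S()"
```

```text
{'t': 8.5, 'joint_positions': [-20.72, 39.95, 4.43, 95.58, -4.11, 44.67, -119.62], 'ee_pos': [620.77, 150.48, 90.57], 'eef_rot': [-179.99, 0.07, -15.23], 'ft_force': [-2.53, 1.31, 1.93], 'torque': [0.31, 0.43, 0.58], 'gripper_width': 10.73}
```

Call:
{"op": "move_arm", "data": {"targets": [{"dx": 0, "dy": 0, "dz": 0, "ax": 0, "ay": 0, "az": 0, "jaw": 3.2}, {"dx": 0, "dy": 0, "dz": 0, "ax": 0, "ay": 0, "az": 0, "jaw": 3.2}, {"dx": 0, "dy": 0, "dz": 3, "ax": 0, "ay": 0, "az": 0, "jaw": 3.2}, {"dx": 0, "dy": 0, "dz": 5.5, "ax": 0, "ay": 0, "az": 7, "jaw": 3.2}, {"dx": -2.8, "dy": 3.8, "dz": 5.5, "ax": 0, "ay": 0, "az": 14, "jaw": 3.2}, {"dx": -5.6, "dy": 7.6, "dz": 5.5, "ax": 0, "ay": 0, "az": 21, "jaw": 3.2}, {"dx": -8.3, "dy": 11.5, "dz": 5.5, "ax": 0, "ay": 0, "az": 28, "jaw": 3.2}, {"dx": -8.3, "dy": 11.5, "dz": 5.5, "ax": 0, "ay": 0, "az": 35, "jaw": 3.2}, {"dx": -8.3, "dy": 11.5, "dz": 5.5, "ax": 0, "ay": 0, "az": 42, "jaw": 3.2}, {"dx": -8.3, "dy": 11.5, "dz": 5.5, "ax": 0, "ay": 0, "az": 49, "jaw": 3.2}, {"dx": -8.3, "dy": 11.5, "dz": 5.5, "ax": 0, "ay": 0, "az": 56, "jaw": 3.2}, {"dx": -8.3, "dy": 11.5, "dz": 5.5, "ax": 0, "ay": 0, "az": 63, "jaw": 3.2}]}}

```text
t: 9.5
ee_pos: [538.7, 263.9, 145.5]
eef_rot: [180.0, 0.0, 48.1]
ft_force: [-0.2, 0.5, -0.2]
gripper_width: 32.0
grip_force: 0.0
```

Call:
{"op": "move_arm", "data": {"targets": [{"dx": 0, "dy": 0, "dz": 0, "ax": 0, "ay": 0, "az": 84, "jaw": 3.2}, {"dx": 0, "dy": 0, "dz": 0, "ax": 0, "ay": 0, "az": 84, "jaw": 3.2}, {"dx": 0, "dy": 0, "dz": 0, "ax": 0, "ay": 0, "az": 84, "jaw": 3.2}, {"dx": 0, "dy": 0, "dz": 0, "ax": 0, "ay": 0, "az": 84, "jaw": 3.2}, {"dx": 0, "dy": 0, "dz": 0, "ax": 0, "ay": 0, "az": 84, "jaw": 3.2}, {"dx": 0, "dy": 0, "dz": 0, "ax": 0, "ay": 0, "az": 84, "jaw": 3.2}, {"dx": 0, "dy": 0, "dz": 0, "ax": 0, "ay": 0, "az": 84, "jaw": 3.2}, {"dx": 0, "dy": 0, "dz": 0, "ax": 0, "ay": 0, "az": 84, "jaw": 3.2}, {"dx": 0, "dy": 0, "dz": 0, "ax": 0, "ay": 0, "az": 84, "jaw": 3.2}, {"dx": 0, "dy": 0, "dz": 0, "ax": 0, "ay": 0, "az": 84, "jaw": 3.2}, {"dx": 0, "dy": 0, "dz": 0, "ax": 0, "ay": 0, "az": 84, "jaw": 3.2}, {"dx": 0, "dy": 0, "dz": 0, "ax": 0, "ay": 0, "az": 84, "jaw": 3.2}]}}

```text
t: 10.5
ee_pos: [538.9, 263.6, 145.4]
eef_rot: [-180.0, 0.0, 132.0]
ft_force: [0.1, 0.5, 0.8]
gripper_width: 32.2
grip_force: 0.0
```

Call:
{"op": "move_arm", "data": {"targets": [{"dx": 0, "dy": 0, "dz": 0, "ax": 0, "ay": 0, "az": 36, "jaw": 3.2}, {"dx": 0, "dy": 0, "dz": 0, "ax": 0, "ay": 0, "az": 36, "jaw": 3.2}, {"dx": 0, "dy": 0, "dz": 0, "ax": 0, "ay": 0, "az": 36, "jaw": 3.2}, {"dx": 0, "dy": 0, "dz": 0, "ax": 0, "ay": 0, "az": 36, "jaw": 3.2}, {"dx": 0, "dy": 0, "dz": 0, "ax": 0, "ay": 0, "az": 36, "jaw": 3.2}, {"dx": 0, "dy": 0, "dz": 0, "ax": 0, "ay": 0, "az": 36, "jaw": 3.2}, {"dx": 0, "dy": 0, "dz": 0, "ax": 0, "ay": 0, "az": 36, "jaw": 3.2}]}}

```text
t: 11.08
ee_pos: [538.7, 263.8, 145.3]
eef_rot: [-180.0, -0.0, 167.5]
ft_force: [0.4, 0.0, 0.4]
gripper_width: 31.9
grip_force: 0.0
```

Run:
```python
from h import *
S();c=snap('wrist','w4.png')
cv2.imwrite('pics/w4c.png',cv2.resize(c['im'][100:420,120:440,::-1],(600,600),interpolation=2))
print(proj(c,[538.4,264.3,112]))
```

```text
{'t': 11.08, 'joint_positions': [-2.3, 38.43, -39.73, 98.45, 29.39, 54.0, 23.77], 'ee_pos': [538.72, 263.79, 145.33], 'eef_rot': [-180.0, -0.02, 167.47], 'ft_force': [0.37, 0.03, 0.43], 'torque': [-0.01, -0.18, 0.04], 'gripper_width': 31.89}
[331.24232666 271.87596881]
```

View pics/w4c.png

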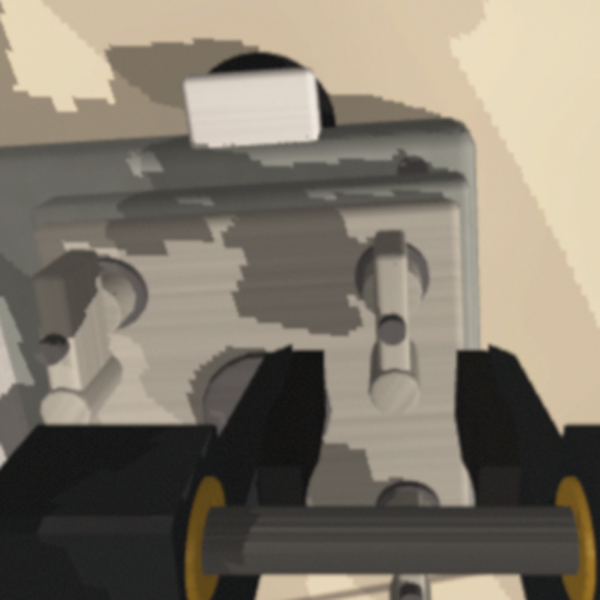

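Nut nl: dot at full px ≈(328,275), eye ahead, bar aligned between the fingers. Descend, close, and start turning.

Call:
{"op": "move_arm", "data": {"targets": [{"dx": 0, "dy": 0, "dz": -3, "ax": 0, "ay": 0, "az": 0, "jaw": 3.2}, {"dx": 0, "dy": 0, "dz": -5.5, "ax": 0, "ay": 0, "az": 0, "jaw": 3.2}, {"dx": 0, "dy": 0, "dz": -5.5, "ax": 0, "ay": 0, "az": 0, "jaw": 2.0}, {"dx": 0, "dy": 0, "dz": -5.5, "ax": 0, "ay": 0, "az": 0, "jaw": 0.5}, {"dx": 0, "dy": 0, "dz": -5.5, "ax": 0, "ay": 0, "az": 0, "jaw": 0.5}, {"dx": 0, "dy": 0, "dz": -5.5, "ax": 0, "ay": 0, "az": 0, "jaw": 0.5}, {"dx": 0, "dy": 0, "dz": -5.5, "ax": 0, "ay": 0, "az": 0, "jaw": 0.5}, {"dx": 0, "dy": 0, "dz": -5.5, "ax": 0, "ay": 0, "az": 0, "jaw": 0.5}], "squeeze": 25}}

```text
t: 11.8
ee_pos: [539.0, 264.5, 92.0]
eef_rot: [180.0, 0.1, 167.7]
ft_force: [-2.0, -2.2, 6.6]
gripper_width: 9.6
grip_force: 25.0
```

```bash
python3 -c "from h import *;S()"
```

```text
{'t': 11.8, 'joint_positions': [-4.14, 42.4, -37.18, 99.9, 32.78, 48.94, 21.39], 'ee_pos': [539.04, 264.49, 92.01], 'eef_rot': [179.98, 0.08, 167.68], 'ft_force': [-1.96, -2.16, 6.56], 'torque': [-0.48, 0.31, 0.01], 'gripper_width': 9.63}
```

Call:
{"op": "move_arm", "data": {"targets": [{"dx": 0, "dy": 0, "dz": 0.1, "ax": 0, "ay": 0, "az": -7, "jaw": 0.5}, {"dx": 0, "dy": 0, "dz": 0.1, "ax": 0, "ay": 0, "az": -14, "jaw": 0.5}, {"dx": 0, "dy": 0, "dz": 0.1, "ax": 0, "ay": 0, "az": -21, "jaw": 0.5}, {"dx": 0, "dy": 0, "dz": 0.1, "ax": 0, "ay": 0, "az": -28, "jaw": 0.5}, {"dx": 0, "dy": 0, "dz": 0.1, "ax": 0, "ay": 0, "az": -35, "jaw": 0.5}, {"dx": 0, "dy": 0, "dz": 0.1, "ax": 0, "ay": 0, "az": -42, "jaw": 0.5}, {"dx": 0, "dy": 0, "dz": 0.1, "ax": 0, "ay": 0, "az": -49, "jaw": 0.5}, {"dx": 0, "dy": 0, "dz": 0.1, "ax": 0, "ay": 0, "az": -56, "jaw": 0.5}, {"dx": 0, "dy": 0, "dz": 0.1, "ax": 0, "ay": 0, "az": -63, "jaw": 0.5}, {"dx": 0, "dy": 0, "dz": 0.1, "ax": 0, "ay": 0, "az": -70, "jaw": 0.5}, {"dx": 0, "dy": 0, "dz": 0.1, "ax": 0, "ay": 0, "az": -77, "jaw": 0.5}, {"dx": 0, "dy": 0, "dz": 0.1, "ax": 0, "ay": 0, "az": -84, "jaw": 0.5}]}}

```text
t: 12.8
ee_pos: [539.2, 264.8, 92.2]
eef_rot: [179.9, -0.1, 83.4]
ft_force: [2.3, 0.2, -3.2]
gripper_width: 9.7
grip_force: 25.0
```

```bash
python3 -c "from h import *;S()"
```

```text
{'t': 12.8, 'joint_positions': [-17.9, 37.89, -17.27, 100.75, 15.34, 43.56, -49.54], 'ee_pos': [539.19, 264.76, 92.19], 'eef_rot': [179.91, -0.07, 83.37], 'ft_force': [2.32, 0.17, -3.25], 'torque': [-0.12, -0.3, 0.05], 'gripper_width': 9.75}
```

Call:
{"op": "move_arm", "data": {"targets": [{"dx": 0, "dy": 0, "dz": 0, "ax": 0, "ay": 0, "az": -7, "jaw": 0.5}, {"dx": 0, "dy": 0, "dz": 0, "ax": 0, "ay": 0, "az": -14, "jaw": 0.5}, {"dx": 0, "dy": 0, "dz": 0, "ax": 0, "ay": 0, "az": -21, "jaw": 0.5}, {"dx": 0, "dy": 0, "dz": 0, "ax": 0, "ay": 0, "az": -28, "jaw": 0.5}, {"dx": 0, "dy": 0, "dz": 0, "ax": 0, "ay": 0, "az": -35, "jaw": 0.5}, {"dx": 0, "dy": 0, "dz": 0, "ax": 0, "ay": 0, "az": -42, "jaw": 0.5}, {"dx": 0, "dy": 0, "dz": 0, "ax": 0, "ay": 0, "az": -49, "jaw": 0.5}, {"dx": 0, "dy": 0, "dz": 0, "ax": 0, "ay": 0, "az": -56, "jaw": 0.5}, {"dx": 0, "dy": 0, "dz": 0, "ax": 0, "ay": 0, "az": -63, "jaw": 0.5}, {"dx": 0, "dy": 0, "dz": 0, "ax": 0, "ay": 0, "az": -70, "jaw": 0.5}, {"dx": 0, "dy": 0, "dz": 0, "ax": 0, "ay": 0, "az": -77, "jaw": 0.5}, {"dx": 0, "dy": 0, "dz": 0, "ax": 0, "ay": 0, "az": -84, "jaw": 0.5}]}}

```text
t: 13.8
ee_pos: [539.5, 264.4, 92.2]
eef_rot: [-180.0, -0.1, -0.6]
ft_force: [2.7, -1.9, -2.3]
gripper_width: 10.2
grip_force: 25.0
```

Call:
{"op": "move_arm", "data": {"targets": [{"dx": 0, "dy": 0, "dz": 0, "ax": 0, "ay": 0, "az": -5, "jaw": 0.5}, {"dx": 0, "dy": 0, "dz": 0, "ax": 0, "ay": 0, "az": -10, "jaw": 0.5}, {"dx": 0, "dy": 0, "dz": 0, "ax": 0, "ay": 0, "az": -14, "jaw": 0.5}, {"dx": 0, "dy": 0, "dz": 0, "ax": 0, "ay": 0, "az": -14, "jaw": 0.5}]}}

```text
t: 14.13
ee_pos: [539.5, 264.3, 92.2]
eef_rot: [-180.0, -0.1, -14.4]
ft_force: [2.2, -2.5, -0.6]
gripper_width: 10.5
grip_force: 25.5
```

```bash
python3 -c "from h import *;S()"
```

```text
{'t': 14.13, 'joint_positions': [-35.93, 36.88, 7.55, 101.92, -6.74, 41.53, -129.2], 'ee_pos': [539.46, 264.33, 92.17], 'eef_rot': [-179.97, -0.12, -14.37], 'ft_force': [2.21, -2.5, -0.61], 'torque': [-0.44, -0.46, 0.44], 'gripper_width': 10.49}
```

Call:
{"op": "move_arm", "data": {"targets": [{"dx": 0, "dy": 0, "dz": 0, "ax": 0, "ay": 0, "az": 0, "jaw": 3.2}, {"dx": 0, "dy": 0, "dz": 0, "ax": 0, "ay": 0, "az": 0, "jaw": 3.2}, {"dx": 0, "dy": 0, "dz": 3, "ax": 0, "ay": 0, "az": 0, "jaw": 3.2}, {"dx": 0, "dy": 0, "dz": 5.3, "ax": 0, "ay": 0, "az": 7, "jaw": 3.2}, {"dx": -0.5, "dy": -3.3, "dz": 5.3, "ax": 0, "ay": 0, "az": 14, "jaw": 3.2}, {"dx": -1.1, "dy": -6.6, "dz": 5.3, "ax": 0, "ay": 0, "az": 21, "jaw": 3.2}, {"dx": -1.7, "dy": -9.8, "dz": 5.3, "ax": 0, "ay": 0, "az": 28, "jaw": 3.2}, {"dx": -1.7, "dy": -9.8, "dz": 5.3, "ax": 0, "ay": 0, "az": 35, "jaw": 3.2}, {"dx": -1.7, "dy": -9.8, "dz": 5.3, "ax": 0, "ay": 0, "az": 42, "jaw": 3.2}, {"dx": -1.7, "dy": -9.8, "dz": 5.3, "ax": 0, "ay": 0, "az": 49, "jaw": 3.2}, {"dx": -1.7, "dy": -9.8, "dz": 5.3, "ax": 0, "ay": 0, "az": 56, "jaw": 3.2}, {"dx": -1.7, "dy": -9.8, "dz": 5.3, "ax": 0, "ay": 0, "az": 63, "jaw": 3.2}]}}

```text
t: 15.13
ee_pos: [521.4, 166.9, 144.9]
eef_rot: [-180.0, -0.0, 49.1]
ft_force: [0.4, 0.1, -0.1]
gripper_width: 32.0
grip_force: 0.0
```

Call:
{"op": "move_arm", "data": {"targets": [{"dx": 0, "dy": 0, "dz": 0, "ax": 0, "ay": 0, "az": 84, "jaw": 3.2}, {"dx": 0, "dy": 0, "dz": 0, "ax": 0, "ay": 0, "az": 84, "jaw": 3.2}, {"dx": 0, "dy": 0, "dz": 0, "ax": 0, "ay": 0, "az": 84, "jaw": 3.2}, {"dx": 0, "dy": 0, "dz": 0, "ax": 0, "ay": 0, "az": 84, "jaw": 3.2}, {"dx": 0, "dy": 0, "dz": 0, "ax": 0, "ay": 0, "az": 84, "jaw": 3.2}, {"dx": 0, "dy": 0, "dz": 0, "ax": 0, "ay": 0, "az": 84, "jaw": 3.2}, {"dx": 0, "dy": 0, "dz": 0, "ax": 0, "ay": 0, "az": 84, "jaw": 3.2}, {"dx": 0, "dy": 0, "dz": 0, "ax": 0, "ay": 0, "az": 84, "jaw": 3.2}, {"dx": 0, "dy": 0, "dz": 0, "ax": 0, "ay": 0, "az": 84, "jaw": 3.2}, {"dx": 0, "dy": 0, "dz": 0, "ax": 0, "ay": 0, "az": 84, "jaw": 3.2}, {"dx": 0, "dy": 0, "dz": 0, "ax": 0, "ay": 0, "az": 84, "jaw": 3.2}, {"dx": 0, "dy": 0, "dz": 0, "ax": 0, "ay": 0, "az": 84, "jaw": 3.2}]}}

```text
t: 16.13
ee_pos: [521.4, 166.8, 144.9]
eef_rot: [180.0, -0.0, 133.2]
ft_force: [0.6, -0.3, 0.8]
gripper_width: 31.7
grip_force: 0.0
```

Call:
{"op": "move_arm", "data": {"targets": [{"dx": 0, "dy": 0, "dz": 0, "ax": 0, "ay": 0, "az": 31, "jaw": 3.2}, {"dx": 0, "dy": 0, "dz": 0, "ax": 0, "ay": 0, "az": 31, "jaw": 3.2}, {"dx": 0, "dy": 0, "dz": 0, "ax": 0, "ay": 0, "az": 31, "jaw": 3.2}, {"dx": 0, "dy": 0, "dz": 0, "ax": 0, "ay": 0, "az": 31, "jaw": 3.2}, {"dx": 0, "dy": 0, "dz": 0, "ax": 0, "ay": 0, "az": 31, "jaw": 3.2}, {"dx": 0, "dy": 0, "dz": 0, "ax": 0, "ay": 0, "az": 31, "jaw": 3.2}]}}

```text
t: 16.63
ee_pos: [521.5, 166.7, 144.9]
eef_rot: [179.9, -0.0, 163.8]
ft_force: [-0.3, -0.1, -0.9]
gripper_width: 32.1
grip_force: 0.0
```

Run:
```python
from h import *
S();c=snap('wrist','w5.png')
cv2.imwrite('pics/w5c.png',cv2.resize(c['im'][40:420,120:500,::-1],(600,600),interpolation=2))
```

```text
{'t': 16.63, 'joint_positions': [3.94, 32.32, -34.65, 106.59, 23.91, 48.45, 31.12], 'ee_pos': [521.46, 166.67, 144.87], 'eef_rot': [179.95, -0.01, 163.85], 'ft_force': [-0.28, -0.07, -0.89], 'torque': [0.05, -0.17, 0.02], 'gripper_width': 32.15}
```

View pics/w5c.png

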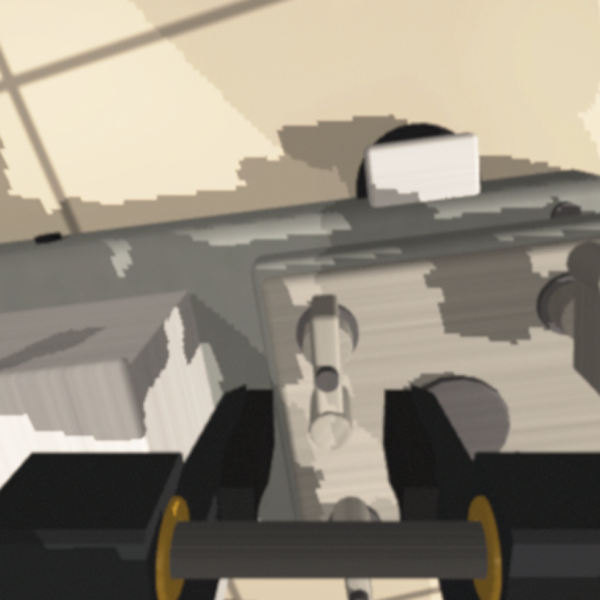

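Nut nr: bar between the fingers, dot at full px (327,280), aligned.

Call:
{"op": "move_arm", "data": {"targets": [{"dx": 0.15, "dy": -0.05, "dz": -3, "ax": 0, "ay": 0, "az": 1, "jaw": 3.2}, {"dx": 0.15, "dy": -0.05, "dz": -5.3, "ax": 0, "ay": 0, "az": 1, "jaw": 3.2}, {"dx": 0.15, "dy": -0.05, "dz": -5.3, "ax": 0, "ay": 0, "az": 1, "jaw": 2.0}, {"dx": 0.15, "dy": -0.05, "dz": -5.3, "ax": 0, "ay": 0, "az": 1, "jaw": 0.5}, {"dx": 0.15, "dy": -0.05, "dz": -5.3, "ax": 0, "ay": 0, "az": 1, "jaw": 0.5}, {"dx": 0.15, "dy": -0.05, "dz": -5.3, "ax": 0, "ay": 0, "az": 1, "jaw": 0.5}, {"dx": 0.15, "dy": -0.05, "dz": -5.3, "ax": 0, "ay": 0, "az": 1, "jaw": 0.5}, {"dx": 0.15, "dy": -0.05, "dz": -5.2, "ax": 0, "ay": 0, "az": 1, "jaw": 0.5}], "squeeze": 25}}

```text
t: 17.35
ee_pos: [523.3, 165.7, 93.0]
eef_rot: [180.0, 0.1, 164.7]
ft_force: [3.0, 0.4, -13.9]
gripper_width: 10.1
grip_force: 25.0
```

```bash
python3 -c "from h import *;S()"
```

```text
{'t': 17.35, 'joint_positions': [1.97, 36.76, -32.06, 107.89, 27.69, 43.17, 29.09], 'ee_pos': [523.28, 165.73, 93.02], 'eef_rot': [179.98, 0.06, 164.7], 'ft_force': [3.01, 0.38, -13.9], 'torque': [0.15, -0.76, 0.05], 'gripper_width': 10.12}
```

Call:
{"op": "move_arm", "data": {"targets": [{"dx": 0, "dy": 0, "dz": -0.1, "ax": 0, "ay": 0, "az": -7, "jaw": 0.5}, {"dx": 0, "dy": 0, "dz": -0.1, "ax": 0, "ay": 0, "az": -14, "jaw": 0.5}, {"dx": 0, "dy": 0, "dz": -0.1, "ax": 0, "ay": 0, "az": -21, "jaw": 0.5}, {"dx": 0, "dy": 0, "dz": -0.1, "ax": 0, "ay": 0, "az": -28, "jaw": 0.5}, {"dx": 0, "dy": 0, "dz": -0.1, "ax": 0, "ay": 0, "az": -35, "jaw": 0.5}, {"dx": 0, "dy": 0, "dz": -0.1, "ax": 0, "ay": 0, "az": -42, "jaw": 0.5}, {"dx": 0, "dy": 0, "dz": -0.1, "ax": 0, "ay": 0, "az": -49, "jaw": 0.5}, {"dx": 0, "dy": 0, "dz": -0.1, "ax": 0, "ay": 0, "az": -56, "jaw": 0.5}, {"dx": 0, "dy": 0, "dz": -0.1, "ax": 0, "ay": 0, "az": -63, "jaw": 0.5}, {"dx": 0, "dy": 0, "dz": -0.1, "ax": 0, "ay": 0, "az": -70, "jaw": 0.5}, {"dx": 0, "dy": 0, "dz": -0.1, "ax": 0, "ay": 0, "az": -77, "jaw": 0.5}, {"dx": 0, "dy": 0, "dz": -0.1, "ax": 0, "ay": 0, "az": -84, "jaw": 0.5}]}}

```text
t: 18.35
ee_pos: [523.9, 166.1, 92.8]
eef_rot: [179.9, -0.1, 80.4]
ft_force: [-0.3, -1.7, 4.3]
gripper_width: 9.7
grip_force: 25.0
```

Call:
{"op": "move_arm", "data": {"targets": [{"dx": 0, "dy": 0, "dz": 0, "ax": 0, "ay": 0, "az": -7, "jaw": 0.5}, {"dx": 0, "dy": 0, "dz": 0, "ax": 0, "ay": 0, "az": -14, "jaw": 0.5}, {"dx": 0, "dy": 0, "dz": 0, "ax": 0, "ay": 0, "az": -21, "jaw": 0.5}, {"dx": 0, "dy": 0, "dz": 0, "ax": 0, "ay": 0, "az": -28, "jaw": 0.5}, {"dx": 0, "dy": 0, "dz": 0, "ax": 0, "ay": 0, "az": -35, "jaw": 0.5}, {"dx": 0, "dy": 0, "dz": 0, "ax": 0, "ay": 0, "az": -42, "jaw": 0.5}, {"dx": 0, "dy": 0, "dz": 0, "ax": 0, "ay": 0, "az": -49, "jaw": 0.5}, {"dx": 0, "dy": 0, "dz": 0, "ax": 0, "ay": 0, "az": -56, "jaw": 0.5}, {"dx": 0, "dy": 0, "dz": 0, "ax": 0, "ay": 0, "az": -63, "jaw": 0.5}, {"dx": 0, "dy": 0, "dz": 0, "ax": 0, "ay": 0, "az": -70, "jaw": 0.5}, {"dx": 0, "dy": 0, "dz": 0, "ax": 0, "ay": 0, "az": -77, "jaw": 0.5}, {"dx": 0, "dy": 0, "dz": 0, "ax": 0, "ay": 0, "az": -84, "jaw": 0.5}]}}

```text
t: 19.35
ee_pos: [524.3, 165.6, 92.8]
eef_rot: [-180.0, -0.2, -3.6]
ft_force: [0.6, -3.8, 4.6]
gripper_width: 10.0
grip_force: 25.0
```

Call:
{"op": "move_arm", "data": {"targets": [{"dx": 0, "dy": 0, "dz": 0, "ax": 0, "ay": 0, "az": -5, "jaw": 0.5}, {"dx": 0, "dy": 0, "dz": 0, "ax": 0, "ay": 0, "az": -9, "jaw": 0.5}, {"dx": 0, "dy": 0, "dz": 0, "ax": 0, "ay": 0, "az": -12, "jaw": 0.5}, {"dx": 0, "dy": 0, "dz": 0, "ax": 0, "ay": 0, "az": -12, "jaw": 0.5}]}}

```text
t: 19.68
ee_pos: [524.4, 165.5, 92.8]
eef_rot: [-180.0, -0.2, -15.4]
ft_force: [0.4, -3.6, 6.2]
gripper_width: 10.4
grip_force: 26.3
```

```bash
python3 -c "from h import *;S()"
```

```text
{'t': 19.68, 'joint_positions': [-32.64, 33.39, 13.59, 109.95, -12.05, 37.86, -117.04], 'ee_pos': [524.38, 165.54, 92.78], 'eef_rot': [-179.96, -0.16, -15.35], 'ft_force': [0.36, -3.55, 6.25], 'torque': [-0.89, -0.06, 0.51], 'gripper_width': 10.42}
```

Call:
{"op": "move_arm", "data": {"targets": [{"dx": 0, "dy": 0, "dz": 0, "ax": 0, "ay": 0, "az": 0, "jaw": 3.2}, {"dx": 0, "dy": 0, "dz": 0, "ax": 0, "ay": 0, "az": 0, "jaw": 3.2}, {"dx": 0, "dy": 0, "dz": 3, "ax": 0, "ay": 0, "az": 0, "jaw": 3.2}, {"dx": 0, "dy": 0, "dz": 5.3, "ax": 0, "ay": 0, "az": 7, "jaw": 3.2}, {"dx": 3, "dy": 2.1, "dz": 5.3, "ax": 0, "ay": 0, "az": 14, "jaw": 3.2}, {"dx": 6, "dy": 4.3, "dz": 5.3, "ax": 0, "ay": 0, "az": 21, "jaw": 3.2}, {"dx": 9, "dy": 6.5, "dz": 5.3, "ax": 0, "ay": 0, "az": 28, "jaw": 3.2}, {"dx": 11.5, "dy": 8.3, "dz": 5.3, "ax": 0, "ay": 0, "az": 35, "jaw": 3.2}, {"dx": 11.5, "dy": 8.3, "dz": 5.3, "ax": 0, "ay": 0, "az": 42, "jaw": 3.2}, {"dx": 11.5, "dy": 8.3, "dz": 5.3, "ax": 0, "ay": 0, "az": 49, "jaw": 3.2}, {"dx": 11.5, "dy": 8.3, "dz": 5.3, "ax": 0, "ay": 0, "az": 56, "jaw": 3.2}, {"dx": 11.5, "dy": 8.3, "dz": 5.3, "ax": 0, "ay": 0, "az": 63, "jaw": 3.2}]}}

```text
t: 20.68
ee_pos: [637.7, 249.7, 144.3]
eef_rot: [-179.9, -0.0, 48.1]
ft_force: [0.0, 0.1, 0.3]
gripper_width: 32.0
grip_force: 0.0
```

Call:
{"op": "move_arm", "data": {"targets": [{"dx": 0, "dy": 0, "dz": 0, "ax": 0, "ay": 0, "az": 84, "jaw": 3.2}, {"dx": 0, "dy": 0, "dz": 0, "ax": 0, "ay": 0, "az": 84, "jaw": 3.2}, {"dx": 0, "dy": 0, "dz": 0, "ax": 0, "ay": 0, "az": 84, "jaw": 3.2}, {"dx": 0, "dy": 0, "dz": 0, "ax": 0, "ay": 0, "az": 84, "jaw": 3.2}, {"dx": 0, "dy": 0, "dz": 0, "ax": 0, "ay": 0, "az": 84, "jaw": 3.2}, {"dx": 0, "dy": 0, "dz": 0, "ax": 0, "ay": 0, "az": 84, "jaw": 3.2}, {"dx": 0, "dy": 0, "dz": 0, "ax": 0, "ay": 0, "az": 84, "jaw": 3.2}, {"dx": 0, "dy": 0, "dz": 0, "ax": 0, "ay": 0, "az": 84, "jaw": 3.2}, {"dx": 0, "dy": 0, "dz": 0, "ax": 0, "ay": 0, "az": 84, "jaw": 3.2}, {"dx": 0, "dy": 0, "dz": 0, "ax": 0, "ay": 0, "az": 84, "jaw": 3.2}, {"dx": 0, "dy": 0, "dz": 0, "ax": 0, "ay": 0, "az": 84, "jaw": 3.2}, {"dx": 0, "dy": 0, "dz": 0, "ax": 0, "ay": 0, "az": 84, "jaw": 3.2}]}}

```text
t: 21.68
ee_pos: [637.7, 249.5, 144.6]
eef_rot: [180.0, -0.1, 132.1]
ft_force: [-0.1, 0.6, 0.2]
gripper_width: 32.1
grip_force: 0.0
```

Call:
{"op": "move_arm", "data": {"targets": [{"dx": 0, "dy": 0, "dz": 0, "ax": 0, "ay": 0, "az": 36, "jaw": 3.2}, {"dx": 0, "dy": 0, "dz": 0, "ax": 0, "ay": 0, "az": 36, "jaw": 3.2}, {"dx": 0, "dy": 0, "dz": 0, "ax": 0, "ay": 0, "az": 36, "jaw": 3.2}, {"dx": 0, "dy": 0, "dz": 0, "ax": 0, "ay": 0, "az": 36, "jaw": 3.2}, {"dx": 0, "dy": 0, "dz": 0, "ax": 0, "ay": 0, "az": 36, "jaw": 3.2}, {"dx": 0, "dy": 0, "dz": 0, "ax": 0, "ay": 0, "az": 36, "jaw": 3.2}, {"dx": 0, "dy": 0, "dz": 0, "ax": 0, "ay": 0, "az": 36, "jaw": 3.2}]}}

```text
t: 22.27
ee_pos: [637.8, 249.2, 144.5]
eef_rot: [179.9, -0.0, 167.5]
ft_force: [-0.6, -1.4, 0.3]
gripper_width: 32.2
grip_force: 0.0
```

Run:
```python
from h import *
S();c=snap('wrist','w6.png')
cv2.imwrite('pics/w6c.png',cv2.resize(c['im'][40:420,60:440,::-1],(600,600),interpolation=2))
```

```text
{'t': 22.27, 'joint_positions': [-6.64, 43.15, -29.05, 84.98, 23.01, 57.86, 36.1], 'ee_pos': [637.8, 249.17, 144.55], 'eef_rot': [179.95, -0.04, 167.52], 'ft_force': [-0.64, -1.4, 0.27], 'torque': [0.07, -0.19, 0.04], 'gripper_width': 32.19}
```

View pics/w6c.png

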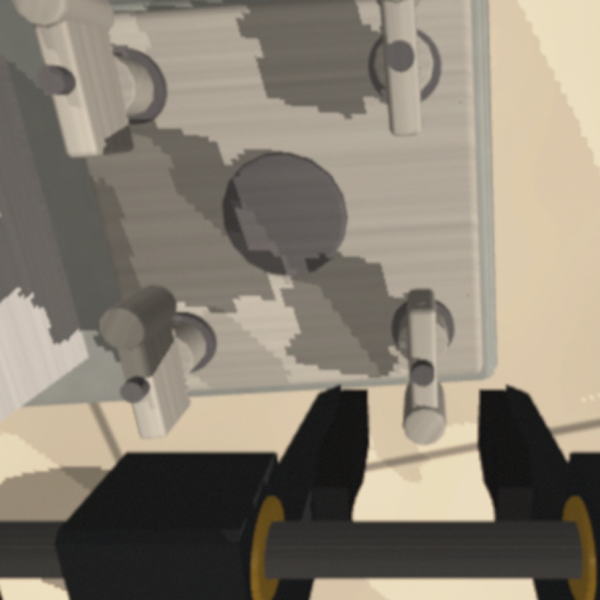

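The picture shows the three finished nuts with eyes at the near side, and fl with its dot at full px ≈(328,277), centred between the fingers.

Call:
{"op": "move_arm", "data": {"targets": [{"dx": 0.05, "dy": -0.05, "dz": -3, "ax": 0, "ay": 0, "az": 0, "jaw": 3.2}, {"dx": 0.05, "dy": -0.05, "dz": -5.3, "ax": 0, "ay": 0, "az": 0, "jaw": 3.2}, {"dx": 0.05, "dy": -0.05, "dz": -5.3, "ax": 0, "ay": 0, "az": 0, "jaw": 2.0}, {"dx": 0.05, "dy": -0.05, "dz": -5.3, "ax": 0, "ay": 0, "az": 0, "jaw": 0.5}, {"dx": 0.05, "dy": -0.05, "dz": -5.3, "ax": 0, "ay": 0, "az": 0, "jaw": 0.5}, {"dx": 0.05, "dy": -0.05, "dz": -5.3, "ax": 0, "ay": 0, "az": 0, "jaw": 0.5}, {"dx": 0.05, "dy": -0.05, "dz": -5.3, "ax": 0, "ay": 0, "az": 0, "jaw": 0.5}, {"dx": 0.05, "dy": -0.05, "dz": -5.3, "ax": 0, "ay": 0, "az": 0, "jaw": 0.5}], "squeeze": 25}}

```text
t: 22.98
ee_pos: [639.3, 248.9, 93.3]
eef_rot: [179.9, 0.1, 167.7]
ft_force: [-1.1, -1.3, 4.8]
gripper_width: 9.8
grip_force: 25.0
```

```bash
python3 -c "from h import *;S()"
```

```text
{'t': 22.98, 'joint_positions': [-7.43, 46.64, -27.64, 86.24, 24.94, 53.18, 34.95], 'ee_pos': [639.29, 248.88, 93.34], 'eef_rot': [179.93, 0.11, 167.69], 'ft_force': [-1.07, -1.35, 4.75], 'torque': [-0.13, 0.11, 0.06], 'gripper_width': 9.83}
```

Call:
{"op": "move_arm", "data": {"targets": [{"dx": 0, "dy": 0, "dz": 0, "ax": 0, "ay": 0, "az": -7, "jaw": 0.5}, {"dx": 0, "dy": 0, "dz": 0, "ax": 0, "ay": 0, "az": -14, "jaw": 0.5}, {"dx": 0, "dy": 0, "dz": 0, "ax": 0, "ay": 0, "az": -21, "jaw": 0.5}, {"dx": 0, "dy": 0, "dz": 0, "ax": 0, "ay": 0, "az": -28, "jaw": 0.5}, {"dx": 0, "dy": 0, "dz": 0, "ax": 0, "ay": 0, "az": -35, "jaw": 0.5}, {"dx": 0, "dy": 0, "dz": 0, "ax": 0, "ay": 0, "az": -42, "jaw": 0.5}, {"dx": 0, "dy": 0, "dz": 0, "ax": 0, "ay": 0, "az": -49, "jaw": 0.5}, {"dx": 0, "dy": 0, "dz": 0, "ax": 0, "ay": 0, "az": -56, "jaw": 0.5}, {"dx": 0, "dy": 0, "dz": 0, "ax": 0, "ay": 0, "az": -63, "jaw": 0.5}, {"dx": 0, "dy": 0, "dz": 0, "ax": 0, "ay": 0, "az": -70, "jaw": 0.5}, {"dx": 0, "dy": 0, "dz": 0, "ax": 0, "ay": 0, "az": -77, "jaw": 0.5}, {"dx": 0, "dy": 0, "dz": 0, "ax": 0, "ay": 0, "az": -84, "jaw": 0.5}]}}

```text
t: 23.98
ee_pos: [638.0, 247.8, 93.3]
eef_rot: [-180.0, 0.1, 83.4]
ft_force: [-7.1, -3.0, 10.0]
gripper_width: 9.6
grip_force: 25.0
```

Call:
{"op": "move_arm", "data": {"targets": [{"dx": 0, "dy": 0, "dz": 0, "ax": 0, "ay": 0, "az": -7, "jaw": 0.5}, {"dx": 0, "dy": 0, "dz": 0, "ax": 0, "ay": 0, "az": -14, "jaw": 0.5}, {"dx": 0, "dy": 0, "dz": 0, "ax": 0, "ay": 0, "az": -21, "jaw": 0.5}, {"dx": 0, "dy": 0, "dz": 0, "ax": 0, "ay": 0, "az": -28, "jaw": 0.5}, {"dx": 0, "dy": 0, "dz": 0, "ax": 0, "ay": 0, "az": -35, "jaw": 0.5}, {"dx": 0, "dy": 0, "dz": 0, "ax": 0, "ay": 0, "az": -42, "jaw": 0.5}, {"dx": 0, "dy": 0, "dz": 0, "ax": 0, "ay": 0, "az": -49, "jaw": 0.5}, {"dx": 0, "dy": 0, "dz": 0, "ax": 0, "ay": 0, "az": -56, "jaw": 0.5}, {"dx": 0, "dy": 0, "dz": 0, "ax": 0, "ay": 0, "az": -63, "jaw": 0.5}, {"dx": 0, "dy": 0, "dz": 0, "ax": 0, "ay": 0, "az": -70, "jaw": 0.5}, {"dx": 0, "dy": 0, "dz": 0, "ax": 0, "ay": 0, "az": -77, "jaw": 0.5}, {"dx": 0, "dy": 0, "dz": 0, "ax": 0, "ay": 0, "az": -84, "jaw": 0.5}]}}

```text
t: 24.98
ee_pos: [636.9, 249.0, 93.3]
eef_rot: [-180.0, 0.2, -0.6]
ft_force: [-9.1, -2.4, 13.1]
gripper_width: 9.9
grip_force: 25.0
```

Call:
{"op": "move_arm", "data": {"targets": [{"dx": 0, "dy": 0, "dz": 0, "ax": 0, "ay": 0, "az": -5, "jaw": 0.5}, {"dx": 0, "dy": 0, "dz": 0, "ax": 0, "ay": 0, "az": -10, "jaw": 0.5}, {"dx": 0, "dy": 0, "dz": 0, "ax": 0, "ay": 0, "az": -15, "jaw": 0.5}, {"dx": 0, "dy": 0, "dz": 0, "ax": 0, "ay": 0, "az": -15, "jaw": 0.5}]}}

```text
t: 25.32
ee_pos: [637.0, 249.3, 93.1]
eef_rot: [180.0, 0.2, -15.4]
ft_force: [-7.2, -2.1, 12.2]
gripper_width: 11.0
grip_force: 26.2
```

```bash
python3 -c "from h import *;S()"
```

```text
{'t': 25.32, 'joint_positions': [-35.92, 44.57, 16.73, 88.38, -15.53, 49.47, -118.98], 'ee_pos': [637.04, 249.26, 93.14], 'eef_rot': [179.99, 0.15, -15.42], 'ft_force': [-7.2, -2.11, 12.16], 'torque': [-0.42, 1.7, 0.52], 'gripper_width': 10.98}
```

Call:
{"op": "move_arm", "data": {"targets": [{"dx": 0, "dy": 0, "dz": 0, "ax": 0, "ay": 0, "az": 0, "jaw": 4}, {"dx": 0, "dy": 0, "dz": 0, "ax": 0, "ay": 0, "az": 0, "jaw": 4}, {"dx": 0, "dy": 0, "dz": 4, "ax": 0, "ay": 0, "az": 0, "jaw": 4}, {"dx": 0, "dy": 0, "dz": 8, "ax": 0, "ay": 0, "az": 0, "jaw": 4}, {"dx": 0, "dy": 0, "dz": 12, "ax": 0, "ay": 0, "az": 5.8, "jaw": 4}, {"dx": -19, "dy": -20.1, "dz": 13, "ax": 0, "ay": 0, "az": 5.8, "jaw": 4}, {"dx": -19, "dy": -20.1, "dz": 13, "ax": 0, "ay": 0, "az": 5.8, "jaw": 4}, {"dx": -19, "dy": -20.1, "dz": 13, "ax": 0, "ay": 0, "az": 5.8, "jaw": 4}, {"dx": -19, "dy": -20.1, "dz": 13, "ax": 0, "ay": 0, "az": 5.8, "jaw": 4}, {"dx": -19, "dy": -20.1, "dz": 13, "ax": 0, "ay": 0, "az": 5.8, "jaw": 4}, {"dx": -19, "dy": -20.1, "dz": 13, "ax": 0, "ay": 0, "az": 5.8, "jaw": 4}, {"dx": -19, "dy": -20.1, "dz": 13, "ax": 0, "ay": 0, "az": 5.8, "jaw": 4}]}}

```text
t: 26.32
ee_pos: [445.8, 44.7, 221.7]
eef_rot: [-180.0, 0.0, -9.6]
ft_force: [-0.2, -0.8, -0.4]
gripper_width: 40.2
grip_force: 0.0
```

Call:
{"op": "move_arm", "data": {"targets": [{"dx": 0, "dy": 0, "dz": 0, "ax": 0, "ay": 0, "az": 0, "jaw": 4}, {"dx": 0, "dy": 0, "dz": 0, "ax": 0, "ay": 0, "az": 0, "jaw": 4}]}}

```text
t: 26.48
ee_pos: [448.4, 46.8, 222.2]
eef_rot: [-179.9, -0.1, -9.6]
ft_force: [-0.0, 0.2, -0.4]
gripper_width: 40.0
grip_force: 0.0
```

Run:
```python
from h import *
S();c=snap('wrist','w7.png')
for d in arm.search_frame('lid_tab','wrist'):print(d,atz(c,d['point'],131).round())
print(proj(c,[447,48,131]))
```

```text
{'t': 26.48, 'joint_positions': [-30.39, 12.79, 21.52, 119.09, -6.24, 49.06, -104.87], 'ee_pos': [448.39, 46.85, 222.17], 'eef_rot': [-179.92, -0.07, -9.6], 'ft_force': [-0.03, 0.15, -0.38], 'torque': [0.04, -0.0, 0.05], 'gripper_width': 39.98}
{'point': [329.6, 89.5], 'confidence': 0.76} [544.  28. 131.]
[324.39835168 240.58754641]
```

View pics/w7.png

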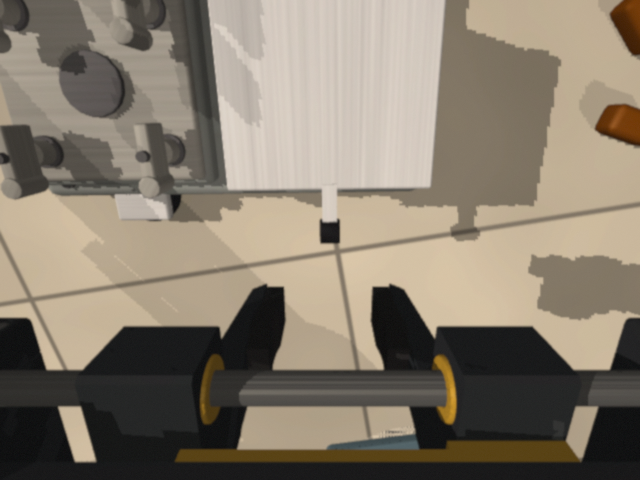

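Disc of the tab at px (330,231), neck above it; fingers centred at col 328.

Run:
```python
from h import *
c=snap('wrist')
for z in(131,138):print(atz(c,(330,231),z).round(1))
print([atz(c,p,134).round() for p in((228,189),(430,188))])
```

```text
[454.7  44.5 131. ]
[457.   44.2 138. ]
[array([496., 106., 134.]), array([474., -26., 134.])]
```

Call:
{"op": "move_arm", "data": {"targets": [{"dx": 0.65, "dy": -0.2, "dz": -3, "ax": 0, "ay": 0, "az": 0, "jaw": 4}, {"dx": 0.65, "dy": -0.2, "dz": -6, "ax": 0, "ay": 0, "az": 0, "jaw": 4}, {"dx": 0.65, "dy": -0.2, "dz": -9, "ax": 0, "ay": 0, "az": 0, "jaw": 4}, {"dx": 0.65, "dy": -0.2, "dz": -10.5, "ax": 0, "ay": 0, "az": 0, "jaw": 4}, {"dx": 0.65, "dy": -0.2, "dz": -10.5, "ax": 0, "ay": 0, "az": 0, "jaw": 2}, {"dx": 0.65, "dy": -0.2, "dz": -10.5, "ax": 0, "ay": 0, "az": 0, "jaw": 0.9}, {"dx": 0.65, "dy": -0.2, "dz": -10.5, "ax": 0, "ay": 0, "az": 0, "jaw": 0.9}, {"dx": 0.65, "dy": -0.2, "dz": -10.5, "ax": 0, "ay": 0, "az": 0, "jaw": 0.9}, {"dx": 0.65, "dy": -0.2, "dz": -10.5, "ax": 0, "ay": 0, "az": 0, "jaw": 0.9}, {"dx": 0.65, "dy": -0.2, "dz": -10.5, "ax": 0, "ay": 0, "az": 0, "jaw": 0.9}], "squeeze": 25}}

```text
t: 27.47
ee_pos: [456.1, 44.5, 117.7]
eef_rot: [180.0, -0.1, -9.5]
ft_force: [1.1, -4.3, 2.8]
gripper_width: 13.7
grip_force: 25.0
```

Run:
```python
from h import *
S();c=snap('wrist','w8.png')
x=np.array([.986,-.167]);R0=172.;
P0=np.array([-172,3.])
for k in range(1,27):
    th=k*1.95/26; r=np.hypot(*P0)
    a=np.arctan2(3,172)+th
    u=-r*np.cos(a)+r*np.cos(np.arctan2(3,172)); z=r*np.sin(a)-3
    print(k,round(np.degrees(th)),(x*u/10).round(1),round(z/10,1))
```

```text
{'t': 27.47, 'joint_positions': [-26.36, 24.21, 18.33, 122.59, -12.95, 34.85, -98.4], 'ee_pos': [456.06, 44.54, 117.65], 'eef_rot': [180.0, -0.15, -9.52], 'ft_force': [1.06, -4.28, 2.76], 'torque': [-1.04, -0.09, 0.09], 'gripper_width': 13.74}
1 4 [ 0.1 -0. ] 1.3
2 9 [ 0.2 -0. ] 2.6
3 13 [ 0.5 -0.1] 3.8
4 17 [ 0.8 -0.1] 5.1
5 21 [ 1.3 -0.2] 6.3
6 26 [ 1.8 -0.3] 7.5
7 30 [ 2.4 -0.4] 8.6
8 34 [ 3.1 -0.5] 9.7
9 39 [ 3.9 -0.7] 10.7
10 43 [ 4.8 -0.8] 11.6
11 47 [ 5.7 -1. ] 12.5
12 52 [ 6.6 -1.1] 13.4
13 56 [ 7.7 -1.3] 14.1
14 60 [ 8.8 -1.5] 14.8
15 64 [ 9.9 -1.7] 15.3
16 69 [11.1 -1.9] 15.8
17 73 [12.3 -2.1] 16.2
18 77 [13.5 -2.3] 16.5
19 82 [14.8 -2.5] 16.8
20 86 [16.1 -2.7] 16.9
21 90 [17.3 -2.9] 16.9
22 95 [18.6 -3.1] 16.8
23 99 [19.9 -3.4] 16.6
24 103 [21.1 -3.6] 16.4
25 107 [22.3 -3.8] 16.0
26 112 [23.5 -4. ] 15.6
```

View pics/w8.png

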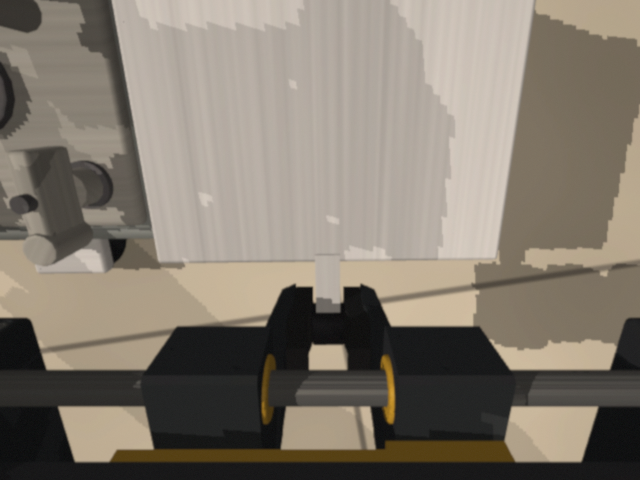

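Call:
{"op": "move_arm", "data": {"targets": [{"dx": 0.1, "dy": 0, "dz": 1.3, "ax": 0, "ay": 0, "az": 0, "jaw": 0.9}, {"dx": 0.2, "dy": 0, "dz": 2.6, "ax": 0, "ay": 0, "az": 0, "jaw": 0.9}, {"dx": 0.5, "dy": -0.1, "dz": 3.8, "ax": 0, "ay": 0, "az": 0, "jaw": 0.9}, {"dx": 0.8, "dy": -0.1, "dz": 5.1, "ax": 0, "ay": 0, "az": 0, "jaw": 0.9}, {"dx": 1.3, "dy": -0.2, "dz": 6.3, "ax": 0, "ay": 0, "az": 0, "jaw": 0.9}, {"dx": 1.8, "dy": -0.3, "dz": 7.5, "ax": 0, "ay": 0, "az": 0, "jaw": 0.9}]}}

```text
t: 28.02
ee_pos: [472.7, 41.9, 192.5]
eef_rot: [180.0, 0.0, -9.5]
ft_force: [2.9, -3.4, -4.9]
gripper_width: 13.9
grip_force: 25.0
```

```bash
python3 -c "from h import *;S()"
```

```text
{'t': 28.02, 'joint_positions': [-28.32, 18.06, 21.29, 117.45, -8.97, 46.03, -101.22], 'ee_pos': [472.68, 41.92, 192.45], 'eef_rot': [179.98, 0.02, -9.49], 'ft_force': [2.89, -3.45, -4.88], 'torque': [-0.48, -0.28, 0.07], 'gripper_width': 13.91}
```

Call:
{"op": "move_arm", "data": {"targets": [{"dx": 0.6, "dy": -0.1, "dz": 1.1, "ax": 0, "ay": 0, "az": 0, "jaw": 0.9}, {"dx": 1.3, "dy": -0.2, "dz": 2.2, "ax": 0, "ay": 0, "az": 0, "jaw": 0.9}, {"dx": 2.1, "dy": -0.4, "dz": 3.2, "ax": 0, "ay": 0, "az": 0, "jaw": 0.9}, {"dx": 3.0, "dy": -0.5, "dz": 4.1, "ax": 0, "ay": 0, "az": 0, "jaw": 0.9}, {"dx": 3.9, "dy": -0.7, "dz": 5.0, "ax": 0, "ay": 0, "az": 0, "jaw": 0.9}, {"dx": 4.8, "dy": -0.8, "dz": 5.9, "ax": 0, "ay": 0, "az": 0, "jaw": 0.9}, {"dx": 5.9, "dy": -1.0, "dz": 6.6, "ax": 0, "ay": 0, "az": 0, "jaw": 0.9}, {"dx": 7.0, "dy": -1.2, "dz": 7.3, "ax": 0, "ay": 0, "az": 0, "jaw": 0.9}, {"dx": 8.1, "dy": -1.4, "dz": 7.8, "ax": 0, "ay": 0, "az": 0, "jaw": 0.9}, {"dx": 9.3, "dy": -1.6, "dz": 8.3, "ax": 0, "ay": 0, "az": 0, "jaw": 0.9}, {"dx": 10.5, "dy": -1.8, "dz": 8.7, "ax": 0, "ay": 0, "az": 0, "jaw": 0.9}, {"dx": 11.7, "dy": -2.0, "dz": 9.0, "ax": 0, "ay": 0, "az": 0, "jaw": 0.9}]}}

```text
t: 29.02
ee_pos: [590.2, 23.6, 283.1]
eef_rot: [-179.9, 0.0, -9.4]
ft_force: [-2.0, 1.2, 1.3]
gripper_width: 13.4
grip_force: 25.0
```

```bash
python3 -c "from h import *;S()"
```

```text
{'t': 29.02, 'joint_positions': [-23.7, 23.32, 22.94, 95.86, -10.12, 62.83, -97.24], 'ee_pos': [590.22, 23.61, 283.11], 'eef_rot': [-179.88, 0.01, -9.43], 'ft_force': [-2.03, 1.17, 1.32], 'torque': [0.29, 0.5, -0.04], 'gripper_width': 13.4}
```

Call:
{"op": "move_arm", "data": {"targets": [{"dx": 1.3, "dy": -0.2, "dz": 0.3, "ax": 0, "ay": 0, "az": 0, "jaw": 0.9}, {"dx": 2.6, "dy": -0.4, "dz": 0.4, "ax": 0, "ay": 0, "az": 0, "jaw": 0.9}, {"dx": 3.8, "dy": -0.6, "dz": 0.4, "ax": 0, "ay": 0, "az": 0, "jaw": 0.9}, {"dx": 5.1, "dy": -0.8, "dz": 0.3, "ax": 0, "ay": 0, "az": 0, "jaw": 0.9}, {"dx": 6.4, "dy": -1.1, "dz": 0.1, "ax": 0, "ay": 0, "az": 0, "jaw": 0.9}, {"dx": 7.6, "dy": -1.3, "dz": -0.1, "ax": 0, "ay": 0, "az": 0, "jaw": 0.9}, {"dx": 8.2, "dy": -1.4, "dz": -0.3, "ax": 0, "ay": 0, "az": 0, "jaw": 0.9}, {"dx": 8.8, "dy": -1.5, "dz": -0.5, "ax": 0, "ay": 0, "az": 0, "jaw": 0.9}, {"dx": 9.2, "dy": -1.6, "dz": -0.6, "ax": 0, "ay": 0, "az": 0, "jaw": 0.9}, {"dx": 9.6, "dy": -1.6, "dz": -0.75, "ax": 0, "ay": 0, "az": 0, "jaw": 0.9}, {"dx": 9.6, "dy": -1.6, "dz": -0.75, "ax": 0, "ay": 0, "az": 0, "jaw": 0.9}]}}

```text
t: 29.93
ee_pos: [687.3, 8.4, 275.1]
eef_rot: [-179.8, -0.1, -9.4]
ft_force: [2.3, 4.3, 5.4]
gripper_width: 13.3
grip_force: 25.0
```

```bash
python3 -c "from h import *;S()"
```

```text
{'t': 29.93, 'joint_positions': [-18.55, 33.98, 22.39, 80.72, -13.45, 67.73, -93.94], 'ee_pos': [687.35, 8.43, 275.07], 'eef_rot': [-179.84, -0.15, -9.39], 'ft_force': [2.27, 4.31, 5.42], 'torque': [1.07, -0.33, 0.03], 'gripper_width': 13.28}
```

Call:
{"op": "move_arm", "data": {"targets": [{"dx": 0.3, "dy": -0.05, "dz": -0.1, "ax": 0, "ay": 0, "az": 0, "jaw": 0.9}, {"dx": 0.5, "dy": -0.1, "dz": -0.2, "ax": 0, "ay": 0, "az": 0, "jaw": 0.9}, {"dx": 0.5, "dy": -0.1, "dz": -0.2, "ax": 0, "ay": 0, "az": 0, "jaw": 0.9}]}}

```text
t: 30.18
ee_pos: [691.6, 7.8, 273.3]
eef_rot: [-179.8, -0.1, -9.4]
ft_force: [0.9, 5.7, 6.5]
gripper_width: 13.7
grip_force: 25.0
```

```bash
python3 -c "from h import *;S()"
```

```text
{'t': 30.18, 'joint_positions': [-18.27, 34.57, 22.32, 80.0, -13.64, 67.96, -93.8], 'ee_pos': [691.59, 7.8, 273.28], 'eef_rot': [-179.81, -0.06, -9.38], 'ft_force': [0.89, 5.72, 6.51], 'torque': [1.21, -0.01, -0.04], 'gripper_width': 13.75}
```

Call:
{"op": "move_arm", "data": {"targets": [{"dx": 0.3, "dy": 0, "dz": -0.1, "ax": 0, "ay": 0, "az": 0, "jaw": 0.9}, {"dx": 0.3, "dy": 0, "dz": -0.1, "ax": 0, "ay": 0, "az": 0, "jaw": 3.5}, {"dx": 0.3, "dy": 0, "dz": -0.1, "ax": 0, "ay": 0, "az": 0, "jaw": 3.5}, {"dx": 0.3, "dy": 0, "dz": -0.1, "ax": 0, "ay": 0, "az": 0, "jaw": 3.5}, {"dx": 0.3, "dy": 0, "dz": 3.0, "ax": 0, "ay": 0, "az": 0, "jaw": 3.5}, {"dx": 0.3, "dy": 0, "dz": 6.0, "ax": 0, "ay": 0, "az": 0, "jaw": 3.5}, {"dx": 0.3, "dy": 0, "dz": 8.0, "ax": 0, "ay": 0, "az": 0, "jaw": 3.5}, {"dx": -4, "dy": 0, "dz": 8.0, "ax": 0, "ay": 0, "az": 7, "jaw": 3.5}]}}

```text
t: 30.85
ee_pos: [659.5, 5.2, 355.6]
eef_rot: [179.9, -0.7, -2.5]
ft_force: [0.9, -0.0, 0.6]
gripper_width: 34.9
grip_force: 0.0
```

Call:
{"op": "move_arm", "data": {"targets": [{"dx": -14.5, "dy": -31.8, "dz": -4, "ax": 0, "ay": 0, "az": 35, "jaw": 6}, {"dx": -14.5, "dy": -31.8, "dz": -4, "ax": 0, "ay": 0, "az": 35, "jaw": 6}, {"dx": -14.5, "dy": -31.8, "dz": -4, "ax": 0, "ay": 0, "az": 35, "jaw": 6}, {"dx": -14.5, "dy": -31.8, "dz": -4, "ax": 0, "ay": 0, "az": 35, "jaw": 6}, {"dx": -14.5, "dy": -31.8, "dz": -4, "ax": 0, "ay": 0, "az": 35, "jaw": 6}, {"dx": -14.5, "dy": -31.8, "dz": -4, "ax": 0, "ay": 0, "az": 35, "jaw": 6}, {"dx": -14.5, "dy": -31.8, "dz": -4, "ax": 0, "ay": 0, "az": 35, "jaw": 6}, {"dx": -14.5, "dy": -31.8, "dz": -4, "ax": 0, "ay": 0, "az": 35, "jaw": 6}, {"dx": -14.5, "dy": -31.8, "dz": -4, "ax": 0, "ay": 0, "az": 35, "jaw": 6}, {"dx": -14.5, "dy": -31.8, "dz": -4, "ax": 0, "ay": 0, "az": 35, "jaw": 6}, {"dx": -14.5, "dy": -31.8, "dz": -4, "ax": 0, "ay": 0, "az": 35, "jaw": 6}]}}

```text
t: 31.77
ee_pos: [506.1, -313.9, 311.7]
eef_rot: [-180.0, 0.0, 32.3]
ft_force: [1.0, 0.6, 0.2]
gripper_width: 60.1
grip_force: 0.0
```

Run:
```python
from h import *
S()
a=snap('side','s9.png');b=snap('top','t9.png');w=snap('wrist','w9.png')
for n,c in(('top',b),('side',a),('wrist',w)):
    print(n)
    for l in lumps(c,20 if n!='wrist' else 26):print(l)
A=cv2.resize(a['im'][60:360,180:480,::-1],(400,400));B=cv2.resize(b['im'][150:350,120:320,::-1],(400,400))
cv2.imwrite('pics/c9.png',np.hstack([A,B]))
```

```text
{'t': 31.77, 'joint_positions': [11.65, 22.22, 21.28, 92.98, -8.57, 66.46, -22.76], 'ee_pos': [506.11, -313.94, 311.74], 'eef_rot': [-179.98, 0.05, 32.31], 'ft_force': [0.99, 0.59, 0.16], 'torque': [0.01, -0.04, 0.03], 'gripper_width': 60.08}
top
([623.0, 450.0], [139, -831], [119, 90], -6)
([373.0, 274.0], [556, -248], [46, 25], 31)
([133.0, 49.0], [1181, 422], [47, 22], 81)
([58.0, 45.0], [1196, 633], [52, 50], -19)
([18.0, 44.0], [1198, 744], [59, 51], -17)
([427.0, 53.0], [1082, -125], [1776, 535], -89)
side
([288.0, 391.0], [438, -385], [48, 30], -35)
([339.0, 365.0], [549, -368], [52, 25], 70)
([282.0, 328.0], [470, -250], [54, 25], 64)
([322.0, 317.0], [557, -253], [53, 28], 30)
([111.0, 43.0], [291, 930], [99, 24], 0)
([278.0, 11.0], [842, 931], [171, 23], 0)
([511.0, 201.0], [1132, 109], [1714, 368], -90)
wrist
([345.0, 254.0], [443, -381], [46, 29], -34)
([269.0, 179.0], [474, -250], [47, 27], 62)
([383.0, 177.0], [551, -365], [49, 25], 74)
([307.0, 118.0], [559, -252], [46, 25], 32)
```

View pics/c9.png

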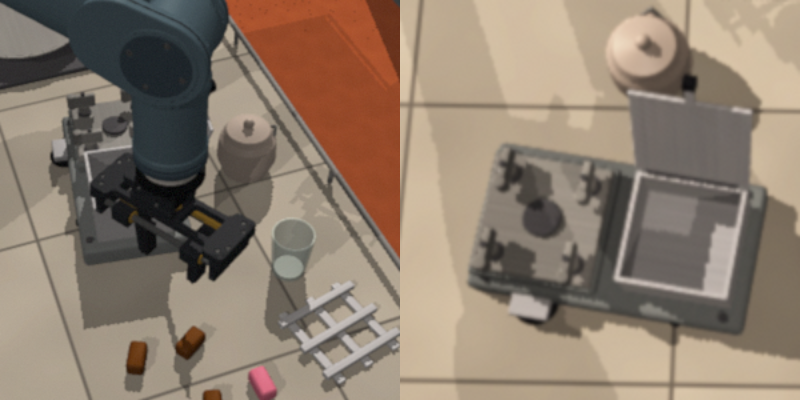

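Lid leans back open at right of picture (hopper opening centred at crop (681,235)); four brown lumps agreed by three cameras. Now lump 4 at (557,-251), with a close look above first.

Call:
{"op": "move_arm", "data": {"targets": [{"dx": 5.1, "dy": 6.3, "dz": -10, "ax": 0, "ay": 0, "az": -1, "jaw": 5}, {"dx": 5.1, "dy": 6.3, "dz": -10, "ax": 0, "ay": 0, "az": -1, "jaw": 5}, {"dx": 5.1, "dy": 6.3, "dz": -14, "ax": 0, "ay": 0, "az": -1, "jaw": 5}, {"dx": 5.1, "dy": 6.3, "dz": -18, "ax": 0, "ay": 0, "az": -1, "jaw": 5}, {"dx": 5.1, "dy": 6.3, "dz": -22, "ax": 0, "ay": 0, "az": -1, "jaw": 5}, {"dx": 5.1, "dy": 6.3, "dz": -22, "ax": 0, "ay": 0, "az": -1, "jaw": 5}, {"dx": 5.1, "dy": 6.3, "dz": -22, "ax": 0, "ay": 0, "az": -1, "jaw": 5}]}}

```text
t: 32.5
ee_pos: [555.1, -244.6, 85.4]
eef_rot: [-179.4, 0.4, 31.8]
ft_force: [-1.2, 1.0, -0.2]
gripper_width: 50.3
grip_force: 0.0
```

Run:
```python
from h import *
S();c=snap('wrist','w10.png')
for l in lumps(c,22):print(l)
b=snap('top')
print([atz(b,(120+(u-400)/2,150+v/2),124).round() for u,v in((637,172),(745,190),(725,297),(617,280),(681,235))])
```

```text
{'t': 32.5, 'joint_positions': [8.47, 38.99, 15.52, 100.78, -14.42, 42.86, -26.81], 'ee_pos': [555.06, -244.61, 85.4], 'eef_rot': [-179.43, 0.36, 31.76], 'ft_force': [-1.21, 0.97, -0.25], 'torque': [0.06, 0.03, 0.02], 'gripper_width': 50.26}
([400.0, 435.0], [456, -371], [49, 31], -53)
([282.0, 348.0], [481, -257], [49, 27], 16)
([458.0, 318.0], [560, -346], [27, 25], 68)
([339.0, 246.0], [561, -250], [52, 26], 32)
[array([626.,  85., 124.]), array([606., -44., 124.]), array([478., -25., 124.]), array([495., 102., 124.]), array([550.,  30., 124.])]
```

Call:
{"op": "move_arm", "data": {"targets": [{"dx": 0.2, "dy": 0.1, "dz": -3, "ax": 0, "ay": 0, "az": 0, "jaw": 5}, {"dx": 0.2, "dy": 0.1, "dz": -6, "ax": 0, "ay": 0, "az": 0, "jaw": 5}, {"dx": 0.2, "dy": 0.1, "dz": -8.2, "ax": 0, "ay": 0, "az": 0, "jaw": 5}, {"dx": 0.2, "dy": 0.1, "dz": -8.2, "ax": 0, "ay": 0, "az": 0, "jaw": 5}, {"dx": 0.2, "dy": 0.1, "dz": -8.2, "ax": 0, "ay": 0, "az": 0, "jaw": 2}, {"dx": 0.2, "dy": 0.1, "dz": -8.2, "ax": 0, "ay": 0, "az": 0, "jaw": 2}, {"dx": 0.2, "dy": 0.1, "dz": -8.2, "ax": 0, "ay": 0, "az": 0, "jaw": 2}, {"dx": 0.2, "dy": 0.1, "dz": -8.2, "ax": 0, "ay": 0, "az": 0, "jaw": 2}], "squeeze": 30}}

```text
t: 33.27
ee_pos: [562.0, -249.3, 12.5]
eef_rot: [179.8, -0.1, 31.5]
ft_force: [-1.3, 0.2, 8.9]
gripper_width: 27.5
grip_force: 30.0
```

Call:
{"op": "move_arm", "data": {"targets": [{"dx": 0, "dy": 0, "dz": 3, "ax": 0, "ay": 0, "az": 0, "jaw": 2}, {"dx": 0, "dy": 0, "dz": 6, "ax": 0, "ay": 0, "az": 0, "jaw": 2}, {"dx": 0, "dy": 0, "dz": 10, "ax": 0, "ay": 0, "az": 7, "jaw": 2}, {"dx": 0, "dy": 0, "dz": 14, "ax": 0, "ay": 0, "az": 14, "jaw": 2}]}}

```text
t: 33.6
ee_pos: [559.8, -248.6, 152.1]
eef_rot: [-180.0, 0.1, 45.8]
ft_force: [1.1, 0.7, -0.6]
gripper_width: 27.5
grip_force: 30.0
```

Call:
{"op": "move_arm", "data": {"targets": [{"dx": -3, "dy": 3, "dz": 3, "ax": 0, "ay": 0, "az": 7, "jaw": 2}, {"dx": -6, "dy": 27.5, "dz": 3, "ax": 0, "ay": 0, "az": 80, "jaw": 2}, {"dx": -6, "dy": 27.5, "dz": 3, "ax": 0, "ay": 0, "az": 80, "jaw": 2}, {"dx": -6, "dy": 27.5, "dz": 3, "ax": 0, "ay": 0, "az": 80, "jaw": 2}, {"dx": -6, "dy": 27.5, "dz": 3, "ax": 0, "ay": 0, "az": 80, "jaw": 2}, {"dx": -6, "dy": 27.5, "dz": 3, "ax": 0, "ay": 0, "az": 80, "jaw": 2}, {"dx": -6, "dy": 27.5, "dz": 3, "ax": 0, "ay": 0, "az": 80, "jaw": 2}, {"dx": -6, "dy": 27.5, "dz": 3, "ax": 0, "ay": 0, "az": 80, "jaw": 2}, {"dx": -6, "dy": 27.5, "dz": 3, "ax": 0, "ay": 0, "az": 80, "jaw": 2}, {"dx": -6, "dy": 27.5, "dz": 3, "ax": 0, "ay": 0, "az": 80, "jaw": 2}, {"dx": -6, "dy": 27.5, "dz": 3, "ax": 0, "ay": 0, "az": 80, "jaw": 2}, {"dx": -6, "dy": 27.5, "dz": 3, "ax": 0, "ay": 0, "az": 80, "jaw": 2}]}}

```text
t: 34.6
ee_pos: [500.5, 26.1, 181.0]
eef_rot: [179.9, 0.1, 125.8]
ft_force: [-1.1, -1.0, -0.8]
gripper_width: 27.5
grip_force: 30.0
```

Call:
{"op": "move_arm", "data": {"targets": [{"dx": 0, "dy": 0, "dz": 0, "ax": 0, "ay": 0, "az": 44, "jaw": 2}, {"dx": 0, "dy": 0, "dz": 0, "ax": 0, "ay": 0, "az": 44, "jaw": 2}, {"dx": 0, "dy": 0, "dz": 0, "ax": 0, "ay": 0, "az": 44, "jaw": 2}, {"dx": 0, "dy": 0, "dz": 0, "ax": 0, "ay": 0, "az": 44, "jaw": 2}, {"dx": 0, "dy": 0, "dz": 0, "ax": 0, "ay": 0, "az": 44, "jaw": 2}, {"dx": 0, "dy": 0, "dz": 0, "ax": 0, "ay": 0, "az": 44, "jaw": 2}, {"dx": 0, "dy": 0, "dz": 0, "ax": 0, "ay": 0, "az": 44, "jaw": 2}, {"dx": 0, "dy": 0, "dz": 0, "ax": 0, "ay": 0, "az": 44, "jaw": 2}]}}

```text
t: 35.27
ee_pos: [500.4, 26.1, 180.5]
eef_rot: [180.0, 0.0, 169.2]
ft_force: [-0.5, -0.2, -0.7]
gripper_width: 27.7
grip_force: 30.0
```

Run:
```python
from h import *
S();c=snap('wrist','w11.png')
print(proj(c,[550.5,31,124]))
```

```text
{'t': 35.27, 'joint_positions': [5.65, 21.85, -16.84, 112.62, 8.54, 46.67, 63.32], 'ee_pos': [500.44, 26.11, 180.5], 'eef_rot': [180.0, 0.04, 169.25], 'ft_force': [-0.45, -0.15, -0.73], 'torque': [0.06, -0.13, -0.06], 'gripper_width': 27.7}
[351.71737259 324.68870267]
```

View pics/w11.png

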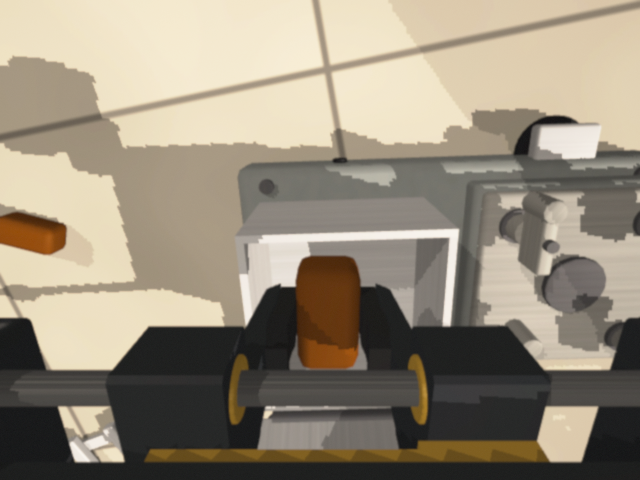

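Lump held over the hopper; near rim from (238,235) to (458,228), matching the estimate.

Call:
{"op": "move_arm", "data": {"targets": [{"dx": 3.5, "dy": 0.1, "dz": 0, "ax": 0, "ay": 0, "az": 1, "jaw": 2}, {"dx": 7, "dy": 0.2, "dz": 0, "ax": 0, "ay": 0, "az": 1, "jaw": 2}, {"dx": 7, "dy": 0.2, "dz": -3.5, "ax": 0, "ay": 0, "az": 1, "jaw": 2}, {"dx": 7, "dy": 0.2, "dz": -7, "ax": 0, "ay": 0, "az": 1, "jaw": 2}, {"dx": 7, "dy": 0.2, "dz": -10.3, "ax": 0, "ay": 0, "az": 1, "jaw": 2}, {"dx": 7, "dy": 0.2, "dz": -10.3, "ax": 0, "ay": 0, "az": 1, "jaw": 2}, {"dx": 7, "dy": 0.2, "dz": -10.3, "ax": 0, "ay": 0, "az": 1, "jaw": 3.8}, {"dx": 7, "dy": 0.2, "dz": -10.3, "ax": 0, "ay": 0, "az": 1, "jaw": 3.8}, {"dx": 7, "dy": 0.2, "dz": -10.3, "ax": 0, "ay": 0, "az": 1, "jaw": 3.8}, {"dx": 7, "dy": 0.2, "dz": -6, "ax": 0, "ay": 0, "az": 1, "jaw": 3.8}, {"dx": 7, "dy": 0.2, "dz": -2, "ax": 0, "ay": 0, "az": 1, "jaw": 3.8}, {"dx": 3, "dy": 0.2, "dz": 0, "ax": 0, "ay": 0, "az": 1, "jaw": 3.8}]}}

```text
t: 36.32
ee_pos: [541.8, 29.2, 186.2]
eef_rot: [179.7, 0.9, 170.4]
ft_force: [1.9, -0.2, 1.2]
gripper_width: 37.7
grip_force: 0.0
```

Call:
{"op": "move_arm", "data": {"targets": [{"dx": -3, "dy": -1, "dz": 1, "ax": 0, "ay": 0, "az": -7, "jaw": 5}, {"dx": -5.8, "dy": -27.7, "dz": 0, "ax": 0, "ay": 0, "az": -107, "jaw": 5}, {"dx": -5.8, "dy": -27.7, "dz": 0, "ax": 0, "ay": 0, "az": -107, "jaw": 5}, {"dx": -5.8, "dy": -27.7, "dz": 0, "ax": 0, "ay": 0, "az": -107, "jaw": 5}, {"dx": -5.8, "dy": -27.7, "dz": 0, "ax": 0, "ay": 0, "az": -107, "jaw": 5}, {"dx": -5.8, "dy": -27.7, "dz": 0, "ax": 0, "ay": 0, "az": -107, "jaw": 5}, {"dx": -5.8, "dy": -27.7, "dz": 0, "ax": 0, "ay": 0, "az": -107, "jaw": 5}, {"dx": -5.8, "dy": -27.7, "dz": 0, "ax": 0, "ay": 0, "az": -107, "jaw": 5}, {"dx": -5.8, "dy": -27.7, "dz": 0, "ax": 0, "ay": 0, "az": -107, "jaw": 5}, {"dx": -5.8, "dy": -27.7, "dz": 0, "ax": 0, "ay": 0, "az": -107, "jaw": 5}, {"dx": -5.8, "dy": -27.7, "dz": 0, "ax": 0, "ay": 0, "az": -107, "jaw": 5}, {"dx": -5.8, "dy": -27.7, "dz": 0, "ax": 0, "ay": 0, "az": -107, "jaw": 5}]}}

```text
t: 37.32
ee_pos: [476.1, -249.0, 181.0]
eef_rot: [179.8, 0.0, 84.3]
ft_force: [-0.5, 0.6, 0.3]
gripper_width: 50.0
grip_force: 0.0
```

Call:
{"op": "move_arm", "data": {"targets": [{"dx": 0, "dy": 0, "dz": -3, "ax": 0, "ay": 0, "az": -23, "jaw": 5}, {"dx": 0, "dy": 0, "dz": -5, "ax": 0, "ay": 0, "az": -23, "jaw": 5}, {"dx": 0, "dy": 0, "dz": -6, "ax": 0, "ay": 0, "az": -23, "jaw": 5}, {"dx": 0, "dy": 0, "dz": -6, "ax": 0, "ay": 0, "az": -23, "jaw": 5}, {"dx": 0, "dy": 0, "dz": -6, "ax": 0, "ay": 0, "az": -23, "jaw": 5}, {"dx": 0, "dy": 0, "dz": -6, "ax": 0, "ay": 0, "az": -23, "jaw": 5}]}}

```text
t: 37.82
ee_pos: [476.3, -248.9, 120.6]
eef_rot: [179.8, -0.0, 61.9]
ft_force: [0.5, -0.2, -0.7]
gripper_width: 50.0
grip_force: 0.0
```

Run:
```python
from h import *
S();c=snap('wrist','w12.png')
for l in lumps(c,22):print(l)
b=snap('top')
for l in lumps(b,20):print('top',l)
```

```text
{'t': 37.82, 'joint_positions': [13.9, 29.55, 11.46, 111.05, -8.8, 40.05, 2.56], 'ee_pos': [476.26, -248.94, 120.56], 'eef_rot': [179.83, -0.04, 61.92], 'ft_force': [0.46, -0.18, -0.72], 'torque': [-0.07, -0.05, 0.02], 'gripper_width': 50.04}
([360.0, 365.0], [449, -364], [44, 10], -28)
([476.0, 303.0], [551, -356], [44, 30], 74)
([321.0, 231.0], [473, -247], [50, 26], 62)
top ([621.0, 450.0], [138, -831], [119, 90], -6)
top ([428.0, 323.0], [437, -381], [46, 25], -33)
top ([264.0, 264.0], [579, 33], [49, 25], -9)
top ([427.0, 53.0], [1082, -125], [1776, 535], -89)
```

Call:
{"op": "move_arm", "data": {"targets": [{"dx": -0.3, "dy": 0.1, "dz": -4, "ax": 0, "ay": 0, "az": 0, "jaw": 5}, {"dx": -0.3, "dy": 0.1, "dz": -8, "ax": 0, "ay": 0, "az": 0, "jaw": 5}, {"dx": -0.3, "dy": 0.1, "dz": -11.3, "ax": 0, "ay": 0, "az": 0, "jaw": 5}, {"dx": -0.3, "dy": 0.1, "dz": -11.3, "ax": 0, "ay": 0, "az": 0, "jaw": 5}, {"dx": -0.3, "dy": 0.1, "dz": -11.3, "ax": 0, "ay": 0, "az": 0, "jaw": 2}, {"dx": -0.3, "dy": 0.1, "dz": -11.3, "ax": 0, "ay": 0, "az": 0, "jaw": 2}, {"dx": -0.3, "dy": 0.1, "dz": -11.3, "ax": 0, "ay": 0, "az": 0, "jaw": 2}, {"dx": -0.3, "dy": 0.1, "dz": -11.3, "ax": 0, "ay": 0, "az": 0, "jaw": 2}, {"dx": -0.3, "dy": 0.1, "dz": -11.3, "ax": 0, "ay": 0, "az": 0, "jaw": 2}], "squeeze": 30}}

```text
t: 38.67
ee_pos: [472.8, -247.9, 7.2]
eef_rot: [179.9, -0.0, 61.7]
ft_force: [-1.1, -0.1, 8.1]
gripper_width: 28.0
grip_force: 30.0
```

Call:
{"op": "move_arm", "data": {"targets": [{"dx": 0, "dy": 0, "dz": 4, "ax": 0, "ay": 0, "az": 0, "jaw": 2}, {"dx": 0, "dy": 0, "dz": 8, "ax": 0, "ay": 0, "az": 7, "jaw": 2}, {"dx": 0, "dy": 0, "dz": 12, "ax": 0, "ay": 0, "az": 14, "jaw": 2}, {"dx": 0, "dy": 0, "dz": 16, "ax": 0, "ay": 0, "az": 21, "jaw": 2}]}}

```text
t: 39.0
ee_pos: [471.5, -247.5, 168.0]
eef_rot: [-180.0, 0.1, 83.1]
ft_force: [1.2, -0.3, 0.1]
gripper_width: 27.7
grip_force: 30.0
```

Call:
{"op": "move_arm", "data": {"targets": [{"dx": 4.6, "dy": 28.4, "dz": 1.5, "ax": 0, "ay": 0, "az": 87, "jaw": 2}, {"dx": 4.6, "dy": 28.4, "dz": 1.5, "ax": 0, "ay": 0, "az": 87, "jaw": 2}, {"dx": 4.6, "dy": 28.4, "dz": 1.5, "ax": 0, "ay": 0, "az": 87, "jaw": 2}, {"dx": 4.6, "dy": 28.4, "dz": 1.5, "ax": 0, "ay": 0, "az": 87, "jaw": 2}, {"dx": 4.6, "dy": 28.4, "dz": 1.5, "ax": 0, "ay": 0, "az": 87, "jaw": 2}, {"dx": 4.6, "dy": 28.4, "dz": 1.5, "ax": 0, "ay": 0, "az": 87, "jaw": 2}, {"dx": 4.6, "dy": 28.4, "dz": 1.5, "ax": 0, "ay": 0, "az": 87, "jaw": 2}, {"dx": 4.6, "dy": 28.4, "dz": 1.5, "ax": 0, "ay": 0, "az": 87, "jaw": 2}, {"dx": 4.6, "dy": 28.4, "dz": 1.5, "ax": 0, "ay": 0, "az": 87, "jaw": 2}, {"dx": 4.6, "dy": 28.4, "dz": 1.5, "ax": 0, "ay": 0, "az": 87, "jaw": 2}, {"dx": 4.6, "dy": 28.4, "dz": 1.5, "ax": 0, "ay": 0, "az": 87, "jaw": 2}, {"dx": 4.6, "dy": 28.4, "dz": 1.5, "ax": 0, "ay": 0, "az": 87, "jaw": 2}]}}

```text
t: 40.0
ee_pos: [517.9, 36.3, 181.2]
eef_rot: [-180.0, 0.0, 169.0]
ft_force: [0.5, 0.7, 1.0]
gripper_width: 28.1
grip_force: 30.0
```

```bash
python3 -c "from h import *;S()"
```

```text
{'t': 40.0, 'joint_positions': [4.77, 23.44, -17.13, 110.04, 9.15, 47.79, 61.85], 'ee_pos': [517.86, 36.3, 181.24], 'eef_rot': [-179.97, 0.04, 169.05], 'ft_force': [0.5, 0.71, 1.0], 'torque': [0.05, -0.16, -0.04], 'gripper_width': 28.05}
```

Call:
{"op": "move_arm", "data": {"targets": [{"dx": 0, "dy": 0, "dz": -3.5, "ax": 0, "ay": 0, "az": 1, "jaw": 2}, {"dx": 0, "dy": 0, "dz": -7, "ax": 0, "ay": 0, "az": 1, "jaw": 2}, {"dx": 0, "dy": 0, "dz": -10.6, "ax": 0, "ay": 0, "az": 1, "jaw": 2}, {"dx": 0, "dy": 0, "dz": -10.6, "ax": 0, "ay": 0, "az": 1, "jaw": 2}, {"dx": 0, "dy": 0, "dz": -10.6, "ax": 0, "ay": 0, "az": 1, "jaw": 3.8}, {"dx": 0, "dy": 0, "dz": -10.6, "ax": 0, "ay": 0, "az": 1, "jaw": 3.8}, {"dx": 0, "dy": 0, "dz": -10.6, "ax": 0, "ay": 0, "az": 1, "jaw": 3.8}, {"dx": 0, "dy": 0, "dz": -7, "ax": 0, "ay": 0, "az": 1, "jaw": 3.8}, {"dx": 0, "dy": 0, "dz": -3, "ax": 0, "ay": 0, "az": 1, "jaw": 3.8}, {"dx": 0, "dy": 0, "dz": 0, "ax": 0, "ay": 0, "az": 1, "jaw": 3.8}]}}

```text
t: 40.83
ee_pos: [518.5, 36.6, 184.3]
eef_rot: [180.0, 0.1, 169.7]
ft_force: [1.5, 0.2, 0.0]
gripper_width: 38.0
grip_force: 0.0
```

Call:
{"op": "move_arm", "data": {"targets": [{"dx": 3.2, "dy": -40.2, "dz": 0, "ax": 0, "ay": 0, "az": -96, "jaw": 5}, {"dx": 3.2, "dy": -40.2, "dz": 0, "ax": 0, "ay": 0, "az": -96, "jaw": 5}, {"dx": 3.2, "dy": -40.2, "dz": 0, "ax": 0, "ay": 0, "az": -96, "jaw": 5}, {"dx": 3.2, "dy": -40.2, "dz": 0, "ax": 0, "ay": 0, "az": -96, "jaw": 5}, {"dx": 3.2, "dy": -40.2, "dz": 0, "ax": 0, "ay": 0, "az": -96, "jaw": 5}, {"dx": 3.2, "dy": -40.2, "dz": 0, "ax": 0, "ay": 0, "az": -96, "jaw": 5}, {"dx": 3.2, "dy": -40.2, "dz": 0, "ax": 0, "ay": 0, "az": -96, "jaw": 5}, {"dx": 3.2, "dy": -40.2, "dz": 0, "ax": 0, "ay": 0, "az": -96, "jaw": 5}, {"dx": 3.2, "dy": -40.2, "dz": 0, "ax": 0, "ay": 0, "az": -96, "jaw": 5}, {"dx": 3.2, "dy": -40.2, "dz": 0, "ax": 0, "ay": 0, "az": -96, "jaw": 5}, {"dx": 3.2, "dy": -40.2, "dz": -3, "ax": 0, "ay": 0, "az": -96, "jaw": 5}, {"dx": 3.2, "dy": -40.2, "dz": -6, "ax": 0, "ay": 0, "az": -96, "jaw": 5}]}}

```text
t: 41.83
ee_pos: [551.0, -369.6, 123.5]
eef_rot: [179.6, 0.2, 83.2]
ft_force: [0.8, 0.8, -1.0]
gripper_width: 49.7
grip_force: 0.0
```

Call:
{"op": "move_arm", "data": {"targets": [{"dx": 0, "dy": 0, "dz": 0, "ax": 0, "ay": 0, "az": -12, "jaw": 5}, {"dx": 0, "dy": 0, "dz": 0, "ax": 0, "ay": 0, "az": -12, "jaw": 5}, {"dx": 0, "dy": 0, "dz": 0, "ax": 0, "ay": 0, "az": -12, "jaw": 5}]}}

```text
t: 42.08
ee_pos: [550.2, -365.2, 121.5]
eef_rot: [180.0, -0.0, 71.6]
ft_force: [0.7, -0.7, 0.7]
gripper_width: 50.1
grip_force: 0.0
```

Run:
```python
from h import *
S();c=snap('wrist','w13.png')
for l in lumps(c,22):print(l)
b=snap('top')
for l in lumps(b,20):print('top',l)
```

```text
{'t': 42.08, 'joint_positions': [22.62, 39.64, 10.47, 91.67, -8.82, 49.48, 18.05], 'ee_pos': [550.24, -365.18, 121.51], 'eef_rot': [179.97, -0.03, 71.58], 'ft_force': [0.68, -0.7, 0.65], 'torque': [-0.02, 0.02, 0.02], 'gripper_width': 50.14}
([201.0, 292.0], [443, -381], [49, 35], -35)
([328.0, 231.0], [551, -365], [51, 26], 73)
top ([622.0, 451.0], [138, -831], [119, 90], -6)
top ([260.0, 284.0], [528, 42], [38, 24], -9)
top ([264.0, 264.0], [579, 33], [49, 25], -9)
top ([427.0, 53.0], [1095, -125], [1776, 509], -89)
```

Call:
{"op": "move_arm", "data": {"targets": [{"dx": 0.1, "dy": 0, "dz": -4, "ax": 0, "ay": 0, "az": 1, "jaw": 5}, {"dx": 0.1, "dy": 0, "dz": -8, "ax": 0, "ay": 0, "az": 1, "jaw": 5}, {"dx": 0.1, "dy": 0, "dz": -11.4, "ax": 0, "ay": 0, "az": 1, "jaw": 5}, {"dx": 0.1, "dy": 0, "dz": -11.4, "ax": 0, "ay": 0, "az": 1, "jaw": 5}, {"dx": 0.1, "dy": 0, "dz": -11.4, "ax": 0, "ay": 0, "az": 1, "jaw": 2}, {"dx": 0.1, "dy": 0, "dz": -11.4, "ax": 0, "ay": 0, "az": 1, "jaw": 2}, {"dx": 0.1, "dy": 0, "dz": -11.4, "ax": 0, "ay": 0, "az": 1, "jaw": 2}, {"dx": 0.1, "dy": 0, "dz": -11.4, "ax": 0, "ay": 0, "az": 1, "jaw": 2}, {"dx": 0.1, "dy": 0, "dz": -11.4, "ax": 0, "ay": 0, "az": 1, "jaw": 2}], "squeeze": 30}}

```text
t: 42.93
ee_pos: [551.8, -366.1, 8.6]
eef_rot: [179.9, 0.0, 72.7]
ft_force: [-1.9, 1.3, 8.0]
gripper_width: 27.4
grip_force: 30.0
```

Call:
{"op": "move_arm", "data": {"targets": [{"dx": 0, "dy": 0, "dz": 4, "ax": 0, "ay": 0, "az": 0, "jaw": 2}, {"dx": 0, "dy": 0, "dz": 8, "ax": 0, "ay": 0, "az": 7, "jaw": 2}, {"dx": 0, "dy": 0, "dz": 12, "ax": 0, "ay": 0, "az": 14, "jaw": 2}, {"dx": 0, "dy": 0, "dz": 16, "ax": 0, "ay": 0, "az": 21, "jaw": 2}]}}

```text
t: 43.27
ee_pos: [550.7, -365.5, 169.1]
eef_rot: [-180.0, 0.0, 94.1]
ft_force: [1.4, -0.6, -0.3]
gripper_width: 27.6
grip_force: 30.0
```

Call:
{"op": "move_arm", "data": {"targets": [{"dx": -0.4, "dy": 37.4, "dz": 1.5, "ax": 0, "ay": 0, "az": 76, "jaw": 2}, {"dx": -0.4, "dy": 37.4, "dz": 1.5, "ax": 0, "ay": 0, "az": 76, "jaw": 2}, {"dx": -0.4, "dy": 37.4, "dz": 1.5, "ax": 0, "ay": 0, "az": 76, "jaw": 2}, {"dx": -0.4, "dy": 37.4, "dz": 1.5, "ax": 0, "ay": 0, "az": 76, "jaw": 2}, {"dx": -0.4, "dy": 37.4, "dz": 1.5, "ax": 0, "ay": 0, "az": 76, "jaw": 2}, {"dx": -0.4, "dy": 37.4, "dz": 1.5, "ax": 0, "ay": 0, "az": 76, "jaw": 2}, {"dx": -0.4, "dy": 37.4, "dz": 1.5, "ax": 0, "ay": 0, "az": 76, "jaw": 2}, {"dx": -0.4, "dy": 37.4, "dz": 1.5, "ax": 0, "ay": 0, "az": 76, "jaw": 2}, {"dx": -0.4, "dy": 37.4, "dz": 1.5, "ax": 0, "ay": 0, "az": 76, "jaw": 2}, {"dx": -0.4, "dy": 37.4, "dz": 1.5, "ax": 0, "ay": 0, "az": 76, "jaw": 2}, {"dx": -0.4, "dy": 37.4, "dz": 1.5, "ax": 0, "ay": 0, "az": 76, "jaw": 2}, {"dx": -0.4, "dy": 37.4, "dz": 1.5, "ax": 0, "ay": 0, "az": 76, "jaw": 2}]}}

```text
t: 44.27
ee_pos: [546.9, 9.0, 182.3]
eef_rot: [-180.0, 0.0, 170.0]
ft_force: [0.1, -0.8, 0.2]
gripper_width: 27.7
grip_force: 30.0
```

Call:
{"op": "move_arm", "data": {"targets": [{"dx": 0, "dy": 0, "dz": -3.5, "ax": 0, "ay": 0, "az": 0, "jaw": 2}, {"dx": 0, "dy": 0, "dz": -7, "ax": 0, "ay": 0, "az": 0, "jaw": 2}, {"dx": 0, "dy": 0, "dz": -9.8, "ax": 0, "ay": 0, "az": 0, "jaw": 2}, {"dx": 0, "dy": 0, "dz": -9.8, "ax": 0, "ay": 0, "az": 0, "jaw": 2}, {"dx": 0, "dy": 0, "dz": -9.8, "ax": 0, "ay": 0, "az": 0, "jaw": 3.4}, {"dx": 0, "dy": 0, "dz": -9.8, "ax": 0, "ay": 0, "az": 0, "jaw": 3.4}, {"dx": 0, "dy": 0, "dz": -9.8, "ax": 0, "ay": 0, "az": 0, "jaw": 3.4}, {"dx": 0, "dy": 0, "dz": -7, "ax": 0, "ay": 0, "az": 0, "jaw": 3.4}, {"dx": 0, "dy": 0, "dz": -3, "ax": 0, "ay": 0, "az": 0, "jaw": 3.4}, {"dx": 0, "dy": 0, "dz": 0, "ax": 0, "ay": 0, "az": 0, "jaw": 3.4}]}}

```text
t: 45.1
ee_pos: [547.7, 8.6, 185.4]
eef_rot: [180.0, 0.1, 169.7]
ft_force: [0.7, -0.3, 0.4]
gripper_width: 33.7
grip_force: 0.0
```

Run:
```python
from h import *
S()
for n in('top','side'):
    for l in lumps(snap(n),20):
        if l[2][0]<60:print(n,l)
```

```text
{'t': 45.1, 'joint_positions': [7.67, 25.61, -17.0, 105.87, 9.54, 49.75, 65.79], 'ee_pos': [547.67, 8.62, 185.35], 'eef_rot': [179.96, 0.14, 169.71], 'ft_force': [0.74, -0.33, 0.39], 'torque': [0.03, -0.23, 0.01], 'gripper_width': 33.73}
top ([428.0, 323.0], [437, -381], [46, 25], -34)
top ([248.0, 123.0], [962, 95], [45, 29], -80)
top ([47.0, 121.0], [960, 636], [48, 36], -83)
top ([209.0, 120.0], [975, 195], [56, 42], -45)
top ([128.0, 119.0], [981, 417], [55, 54], -15)
top ([88.0, 118.0], [977, 529], [51, 45], 10)
side ([288.0, 391.0], [438, -385], [48, 30], -35)
side ([262.0, 209.0], [528, 82], [43, 18], -9)
side ([285.0, 205.0], [584, 73], [47, 18], -9)
```

Call:
{"op": "move_arm", "data": {"targets": [{"dx": -10.7, "dy": -39.1, "dz": 0, "ax": 0, "ay": 0, "az": -24, "jaw": 5}, {"dx": -10.7, "dy": -39.1, "dz": 0, "ax": 0, "ay": 0, "az": -24, "jaw": 5}, {"dx": -10.7, "dy": -39.1, "dz": 0, "ax": 0, "ay": 0, "az": -24, "jaw": 5}, {"dx": -10.7, "dy": -39.1, "dz": 0, "ax": 0, "ay": 0, "az": -24, "jaw": 5}, {"dx": -10.7, "dy": -39.1, "dz": 0, "ax": 0, "ay": 0, "az": -24, "jaw": 5}, {"dx": -10.7, "dy": -39.1, "dz": 0, "ax": 0, "ay": 0, "az": -24, "jaw": 5}, {"dx": -10.7, "dy": -39.1, "dz": 0, "ax": 0, "ay": 0, "az": -24, "jaw": 5}, {"dx": -10.7, "dy": -39.1, "dz": 0, "ax": 0, "ay": 0, "az": -24, "jaw": 5}, {"dx": -10.7, "dy": -39.1, "dz": -2, "ax": 0, "ay": 0, "az": -24, "jaw": 5}, {"dx": -10.7, "dy": -39.1, "dz": -6, "ax": 0, "ay": 0, "az": -24, "jaw": 5}, {"dx": -10.7, "dy": -39.1, "dz": -6, "ax": 0, "ay": 0, "az": -24, "jaw": 5}, {"dx": -10.7, "dy": -39.1, "dz": -6, "ax": 0, "ay": 0, "az": -24, "jaw": 5}]}}

```text
t: 46.2
ee_pos: [436.4, -384.4, 119.1]
eef_rot: [-179.9, -0.3, 145.4]
ft_force: [-0.5, 0.9, 0.8]
gripper_width: 49.9
grip_force: 0.0
```

Run:
```python
from h import *
S();c=snap('wrist','w14.png')
for l in lumps(c,22):print(l)
b=snap('top','t14.png')
for l in lumps(b,20):
    if l[2][0]<60:print('top',l)
```

```text
{'t': 46.2, 'joint_positions': [40.79, 33.16, -5.23, 103.34, 4.23, 43.95, 88.79], 'ee_pos': [436.44, -384.39, 119.06], 'eef_rot': [-179.93, -0.27, 145.44], 'ft_force': [-0.53, 0.93, 0.76], 'torque': [0.06, -0.11, -0.08], 'gripper_width': 49.86}
([331.0, 233.0], [437, -383], [50, 26], -35)
top ([426.0, 325.0], [431, -376], [31, 24], -35)
top ([260.0, 284.0], [528, 42], [38, 24], -9)
top ([279.0, 276.0], [549, -5], [47, 23], -14)
top ([264.0, 264.0], [579, 33], [49, 25], -10)
top ([86.0, 120.0], [968, 531], [54, 27], 75)
top ([249.0, 122.0], [976, 94], [57, 50], 8)
```

Call:
{"op": "move_arm", "data": {"targets": [{"dx": -0.1, "dy": 0, "dz": -4, "ax": 0, "ay": 0, "az": 0, "jaw": 5}, {"dx": -0.1, "dy": 0, "dz": -8, "ax": 0, "ay": 0, "az": 0, "jaw": 5}, {"dx": -0.1, "dy": 0, "dz": -11.4, "ax": 0, "ay": 0, "az": 0, "jaw": 5}, {"dx": -0.1, "dy": 0, "dz": -11.4, "ax": 0, "ay": 0, "az": 0, "jaw": 5}, {"dx": -0.1, "dy": 0, "dz": -11.4, "ax": 0, "ay": 0, "az": 0, "jaw": 2}, {"dx": -0.1, "dy": 0, "dz": -11.4, "ax": 0, "ay": 0, "az": 0, "jaw": 2}, {"dx": -0.1, "dy": 0, "dz": -11.4, "ax": 0, "ay": 0, "az": 0, "jaw": 2}, {"dx": -0.1, "dy": 0, "dz": -11.4, "ax": 0, "ay": 0, "az": 0, "jaw": 2}, {"dx": -0.1, "dy": 0, "dz": -11.4, "ax": 0, "ay": 0, "az": 0, "jaw": 2}], "squeeze": 30}}

```text
t: 47.05
ee_pos: [441.0, -383.7, 10.6]
eef_rot: [-180.0, 0.3, 145.7]
ft_force: [-1.1, 1.2, 8.8]
gripper_width: 27.9
grip_force: 30.0
```

Call:
{"op": "move_arm", "data": {"targets": [{"dx": 0, "dy": 0, "dz": 4, "ax": 0, "ay": 0, "az": 0, "jaw": 2}, {"dx": 0, "dy": 0, "dz": 8, "ax": 0, "ay": 0, "az": 7, "jaw": 2}, {"dx": 0, "dy": 0, "dz": 12, "ax": 0, "ay": 0, "az": 14, "jaw": 2}, {"dx": 0, "dy": 0, "dz": 17, "ax": 0, "ay": 0, "az": 21, "jaw": 2}, {"dx": 0, "dy": 0, "dz": 17.5, "ax": 0, "ay": 0, "az": 24, "jaw": 2}]}}

```text
t: 47.47
ee_pos: [441.6, -385.0, 190.7]
eef_rot: [-179.7, 0.5, 170.1]
ft_force: [0.6, -1.9, 0.5]
gripper_width: 27.4
grip_force: 30.0
```

Call:
{"op": "move_arm", "data": {"targets": [{"dx": 11.5, "dy": 43.5, "dz": 0, "ax": 0, "ay": 0, "az": 0, "jaw": 2}, {"dx": 11.5, "dy": 43.5, "dz": 0, "ax": 0, "ay": 0, "az": 0, "jaw": 2}, {"dx": 11.5, "dy": 43.5, "dz": 0, "ax": 0, "ay": 0, "az": 0, "jaw": 2}, {"dx": 11.5, "dy": 43.5, "dz": 0, "ax": 0, "ay": 0, "az": 0, "jaw": 2}, {"dx": 11.5, "dy": 43.5, "dz": 0, "ax": 0, "ay": 0, "az": 0, "jaw": 2}, {"dx": 11.5, "dy": 43.5, "dz": 0, "ax": 0, "ay": 0, "az": 0, "jaw": 2}, {"dx": 11.5, "dy": 43.5, "dz": 0, "ax": 0, "ay": 0, "az": 0, "jaw": 2}, {"dx": 11.5, "dy": 43.5, "dz": 0, "ax": 0, "ay": 0, "az": 0, "jaw": 2}, {"dx": 11.5, "dy": 43.5, "dz": 0, "ax": 0, "ay": 0, "az": 0, "jaw": 2}, {"dx": 11.5, "dy": 43.5, "dz": 0, "ax": 0, "ay": 0, "az": 0, "jaw": 2}, {"dx": 11.5, "dy": 43.5, "dz": 0, "ax": 0, "ay": 0, "az": 0, "jaw": 2}, {"dx": 11.5, "dy": 43.5, "dz": 0, "ax": 0, "ay": 0, "az": 0, "jaw": 2}]}}

```text
t: 48.47
ee_pos: [555.4, 61.7, 184.9]
eef_rot: [179.7, 0.2, 170.3]
ft_force: [-1.4, 1.3, -0.8]
gripper_width: 28.0
grip_force: 30.0
```

Call:
{"op": "move_arm", "data": {"targets": [{"dx": 0, "dy": 0, "dz": 0, "ax": 0, "ay": 0, "az": 0, "jaw": 2}, {"dx": 0, "dy": 0, "dz": 0, "ax": 0, "ay": 0, "az": 0, "jaw": 2}]}}

```text
t: 48.63
ee_pos: [554.1, 51.4, 183.6]
eef_rot: [-179.9, 0.1, 169.7]
ft_force: [-0.0, -0.3, -0.5]
gripper_width: 28.0
grip_force: 30.0
```

Call:
{"op": "move_arm", "data": {"targets": [{"dx": 0, "dy": 0, "dz": -3.5, "ax": 0, "ay": 0, "az": 0, "jaw": 2}, {"dx": 0, "dy": 0, "dz": -7, "ax": 0, "ay": 0, "az": 0, "jaw": 2}, {"dx": 0, "dy": 0, "dz": -9.7, "ax": 0, "ay": 0, "az": 0, "jaw": 2}, {"dx": 0, "dy": 0, "dz": -9.7, "ax": 0, "ay": 0, "az": 0, "jaw": 2}, {"dx": 0, "dy": 0, "dz": -9.7, "ax": 0, "ay": 0, "az": 0, "jaw": 3.4}, {"dx": 0, "dy": 0, "dz": -9.7, "ax": 0, "ay": 0, "az": 0, "jaw": 3.4}, {"dx": 0, "dy": 0, "dz": -9.7, "ax": 0, "ay": 0, "az": 0, "jaw": 3.4}, {"dx": 0, "dy": 0, "dz": -7, "ax": 0, "ay": 0, "az": 0, "jaw": 3.4}, {"dx": 0, "dy": 0, "dz": -3, "ax": 0, "ay": 0, "az": 0, "jaw": 3.4}, {"dx": 0, "dy": 0, "dz": 0, "ax": 0, "ay": 0, "az": 0, "jaw": 3.4}]}}

```text
t: 49.47
ee_pos: [554.5, 52.2, 186.2]
eef_rot: [180.0, 0.1, 169.7]
ft_force: [0.4, 0.4, -0.0]
gripper_width: 34.3
grip_force: 0.0
```

Call:
{"op": "move_arm", "data": {"targets": [{"dx": -10, "dy": -30, "dz": 5, "ax": 0, "ay": 0, "az": 0, "jaw": 5}, {"dx": -10, "dy": -30, "dz": 5, "ax": 0, "ay": 0, "az": 0, "jaw": 5}, {"dx": -10, "dy": -30, "dz": 5, "ax": 0, "ay": 0, "az": 0, "jaw": 5}, {"dx": -10, "dy": -30, "dz": 5, "ax": 0, "ay": 0, "az": 0, "jaw": 5}, {"dx": -10, "dy": -30, "dz": 5, "ax": 0, "ay": 0, "az": 0, "jaw": 5}, {"dx": -10, "dy": -30, "dz": 5, "ax": 0, "ay": 0, "az": 0, "jaw": 5}, {"dx": -10, "dy": -30, "dz": 5, "ax": 0, "ay": 0, "az": 0, "jaw": 5}, {"dx": -10, "dy": -30, "dz": 5, "ax": 0, "ay": 0, "az": 0, "jaw": 5}, {"dx": -10, "dy": -30, "dz": 5, "ax": 0, "ay": 0, "az": 0, "jaw": 5}, {"dx": -10, "dy": -30, "dz": 5, "ax": 0, "ay": 0, "az": 0, "jaw": 5}, {"dx": -10, "dy": -30, "dz": 5, "ax": 0, "ay": 0, "az": 0, "jaw": 5}]}}

```text
t: 50.38
ee_pos: [454.5, -246.9, 233.7]
eef_rot: [180.0, 0.1, 169.8]
ft_force: [-0.3, -0.6, -0.2]
gripper_width: 50.2
grip_force: 0.0
```

Run:
```python
from h import *
S()
a=snap('side');b=snap('top','t15.png')
cv2.imwrite('pics/c15.png',np.hstack([cv2.resize(b['im'][150:350,120:320,::-1],(400,400),interpolation=2),cv2.resize(a['im'][60:460,180:580,::-1],(400,400))]))
```

```text
{'t': 50.38, 'joint_positions': [35.63, 18.92, -14.75, 107.81, 5.83, 53.91, 97.97], 'ee_pos': [454.48, -246.86, 233.67], 'eef_rot': [179.99, 0.08, 169.76], 'ft_force': [-0.32, -0.55, -0.19], 'torque': [0.05, -0.16, -0.04], 'gripper_width': 50.18}
```

View pics/c15.png

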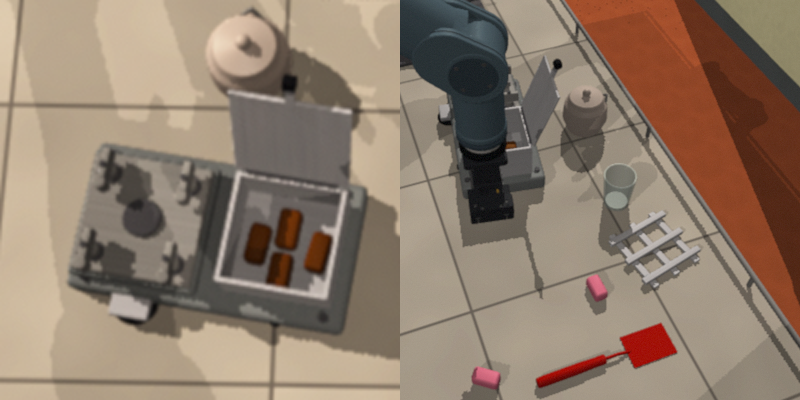

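The picture shows all four lumps on the hopper floor (crop ≈(257,243), (288,229), (318,252), (280,268)). The lid is leaning back, and the pink pieces, cup, spatula and pot are where they were.

```bash
python3 -c "from cell import arm;print(arm.job_done())"
```

```text
the job is handed in; nothing more can be done
None
```

I handed the job in at about 50 s: all four nuts tightened to their stops in cross order (far-right, near-left, near-right, far-left), the lid leaning back open, and all four brown lumps inside the hopper. The hand-in gave no verdict.

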